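# Two glass baubles into the dimpled tray under the lamp

### The job

Two fragile opal-glass baubles for a box frame stand on cork rings: set the larger one in the wide dimpled seat of the grey tray under the bench lamp, and the smaller one in the narrow seat. Lower them gently, without dropping or pressing them, do not bump the lamp, and leave the other things on the bench where they are.

Things in the scene. Friction and masses are not known exactly. Their poses are not given: they have to be found in the camera images.
- large_bauble: the larger white opal-glass ball, 60 mm diameter, 32 to 63 g, with a small steel cap (14 mm wide, 6 mm tall, wire loop above it) that starts on top. Origin at the centre of the ball; z points from it to the cap. It starts resting on one of the two cork rings, centre about 38 mm above the bench. The cap may end pointing anywhere. Cracks if it meets tray or seat with over 25 N or falls in from over 10 mm.
- small_bauble: the smaller white opal-glass ball, 48 mm diameter, 21 to 42 g, with the same cap. Origin at the centre of the ball; z points to the cap. It starts on the other cork ring, centre about 31 mm above the bench; as fragile as the large one.
- rest_a: fixed cork ring lying on the bench, under the large bauble: 40 mm outside, 28 mm inside diameter, 12 mm tall. Origin at the centre of its underside.
- rest_b: the same fixed cork ring, under the small bauble. One ring is left, one right of the robot; which one holds which bauble varies.
- tray: fixed grey plastic tray plate, 100 x 240 x 12 mm, origin at the centre of its underside on the bench. Its x axis points away from the robot (yaw within 12 degrees); its y axis runs along the row of the two seats, which stand on it 60 mm to either side of its centre (which one is on which side varies).
- wide_seat_mouth (a point): centre of the mouth of the wide dimpled seat, in the plane of its rim, 28 mm above the bench. The seat is a fixed grey hollow cup that stands 16 mm above the tray plate: mouth 38 mm inside, 46 mm outside diameter. The large bauble fully seated rests on the rim all round with its centre 23 mm above this point, 51 mm above the bench. z up, axes parallel to the world's or the tray's.
- narrow_seat_mouth (a point): centre of the mouth of the narrow dimpled seat, in the plane of its rim, 28 mm above the bench. As the wide one, but mouth 30 mm inside, 38 mm outside diameter. The small bauble fully seated has its centre 19 mm above this point, 47 mm above the bench.
- lamp: fixed beige metal bench lamp behind the tray, x axis like the tray's. Origin at the centre of the underside of its base (110 x 160 x 30 mm, with a rocker switch). A post of 18 mm diameter rises from the origin to 195 mm, and a 16 mm wide arm joins it to a flat head that reaches toward the robot: in the lamp's frame x -175 to -115 mm, y -140 to +140 mm, heights 188 to 210 mm.
- lamp_edge (a point): middle of the lower near edge of the lamp's head, 190 mm above the bench. It lies 3 to 15 mm nearer the robot than the line of the seats' centres, so a gripper pointing straight down over a seat strikes the head: come in tilted about 40 degrees, fingers pointing forward and down, wrist toward the robot.
- key_1: silver L-shaped frame corner key, 45 x 39 x 5 mm, lying on the bench; origin inside the L, on its underside. Bystander.
- key_2: another such corner key. Bystander.
- key_3: a third such corner key. Bystander.
- bradawl: nickel bradawl, 115 mm long, 28 mm thick handle, lying on the bench; origin below its middle. Bystander.
- roller: black rubber roller, 38 mm diameter, 75 mm wide, with a wire fork and a wooden handle, 170 mm long, lying on the bench; origin below the middle of the roller, handle to its -x. Bystander.
- stretcher_bar: walnut stretcher bar, 240 x 42 x 18 mm, lying flat; origin below its centre, x along it. Bystander.
- tin: closed aluminium tin, 56 mm diameter, 55 mm tall; origin at the centre of its underside. Bystander.
- wide_seat: the wide seat itself (see its mouth), for the large bauble; origin at the centre of its underside on the tray plate, 12 mm above the bench.
- narrow_seat: the narrow seat itself (see its mouth), for the small bauble; origin at the centre of its underside on the tray plate, 12 mm above the bench.
Not all that is in view belongs to the job. What is shaped like the small_bauble but red is not meant.

How it is judged:
By the outcome, as a careful person would: the job done as asked, in the order asked, and still so for the second after the job is handed in, with the robot touching nothing.
It also fails if it takes over 67 s, if anything falls off the work surface, if the arm or the gripper's body presses on something with over 40 N, if the wrist force passes 120 N, or if a joint passes its speed limit or range.

### The arm

A 6-joint arm with a two-finger parallel gripper is mounted at the origin on the work surface. World frame = base frame: x ahead of the robot, y to its left, z up, the work surface at z = 0. Lengths are in m, angles in rad, forces in N, time in s.
With the tool pointing down it reaches from about 0.3 to 0.775 m from the base axis. Payload 14.6 kg.
Tool frame: the origin (TCP) lies at the very end of the fingers, on their centre line; the grasp point (between the pads) lies 19 mm behind it (ctrl.hold_point_z is the z of the grasp point in the tool frame, in m); z points along the fingers, y is the direction in which the jaws open and shut (so a half turn about z gives the same grasp; the last joint's range is limited). The gripper opens to 94 mm and grips with 3 to 60 N. Pads are 16 mm wide; open, the fingers measure 119 mm over their backs; the gripper's body (75 mm by 177 mm) begins 78 mm behind the grasp point.
Start: joints at [1.278, 0.3, 1.521, -0, 1.321, -0.067], TCP at [0.123, 0.536, 0.205] pointing down, gripper open.
Joint ranges: [-3.03, 3.03], [-0.79, 2.21], [0.23, 2.52], [-1.04, 4.18], [0, 3.07], [-2.55, 2.55]. Speed limits (rad/s): [2.22, 2.22, 2.57, 3.14, 3.14, 3.14].

### API

Orientations are given as [roll, pitch, yaw] about the fixed x, y, z axes, in that order (R = Rz(yaw) Ry(pitch) Rx(roll)).
In Python, from station import ctrl, cams, hand_in gives the robot as it stands.
- The arm moves only by the tool servo_tool, never from a script. Its argument "rows" is a list of rows, each a list of 7 numbers: the shift along the world's x, y, z in m, then the turn, a rotation vector about the world's x, y, z in rad, then the gripper command: -1 is shut, 1 is fully open, values between are in proportion. A call has exactly 8 rows; each row is the pose to reach, as a shift and turn from the pose measured when the call began; what a row does not reach only later rows make up. A row lasts 1/12 s, in which the tool goes at most 41.7 mm and 7.16 degrees, less where a joint would pass 70% of its speed; a pose out of reach is approached as far as the arm can. A call with a gripper value outside its range is refused whole. The fingers move at their own pace and stop on an object; "newtons" is the grip in N (left out, the last holds). Time passes only in rows, so rows that repeat a pose let the fingers close, or fill a call up. It gives the time, the measured TCP pose, the force and the opening at its end, in the units of the state.
- ctrl.get_obs(): the state, without advancing time (a new reading comes with each control period).
- cams.camera(name): name is "side" or "top" or "wrist"; returns a dict with "image" (384x512x3 uint8, red, green, blue), "depth" (384x512 float32, m along the optical axis (not along the pixel's ray), 0 where there is no reading), "fx", "fy", "cx", "cy" (pixels), "rvec" (rotation vector, rad) and "tvec" (3), from world to camera coordinates, as OpenCV has them; the wrist camera has in their place "hand_eye" (4x4, takes a point from camera to tool coordinates, whose origin is the TCP and whose axes are the flange's). Camera axes: x right, y down, z forward; pixel columns grow to the right and rows downward; lengths in m; the calibration is good to about 2 mm. A picture is of the moment at which its call begins: read the wrist's pose just before it.
- hand_in(): hands the job in, once; it reports no verdict.
Trained networks look in a picture, given as the dict that the camera call returned (one of the last four; its "shot" number tells which), for a name from the list of things; names that differ only in an ending like _2 or _b are one class to them, and where a whole thing is asked for, a point or a joint stands for the part that bears it (a point fixed in the world has none). Each returns a list of dicts, best first, with "p" (0 to 1); they miss things now and then, are a little off and sometimes report something else, mostly with a low value. They report only what shows in the picture. A call takes as long as a camera call. They do not tell look-alikes from the thing itself.
- cams.spot_in(picture, name): "box" ([left, top, right, bottom] as shares, 0 to 1, of the picture: columns of its width, rows of its height, round what is visible of it).
- cams.place_of(picture, name): "at" ([column, row] as shares, 0 to 1, of the picture: columns of its width, rows of its height: a listed point, or the origin of a listed thing).
The state is a dict: "time_s": time; "qpos": joint angles; "joint_vel": joint speeds; "tau": joint torques, N m; "ee_pos": TCP position; "eef_rot": TCP orientation; "force": force on the tool from outside, world axes, zero at the start; "moment": the same for the moment, N m; "grip_width": finger opening in m.
Only numpy, scipy, OpenCV 4.12 (cv2) and the standard library are available. Lean on these libraries where they do the work, as an engineer would, in place of code of your own. Each camera call takes 0.05 s, during which the arm holds its last target.

## Working session

There is one attempt and no reset: what is moved stays moved. The work goes in short steps, Python scripts to look and compute and a tool call to move; the robot and the scene stay as the last step left them, time stands still between calls to the robot, and variables do not carry over. Pictures are saved under pics/ and viewed, and the job is handed in when it is done.

Besides the shell and the picture viewer there is one more tool, called in YAML: its name, and indented under it one key for each argument. servo_tool: Moves the arm, as the interface text tells. Its arguments: {"type":"object","properties":{"rows":{"type":"array"},"newtons":{"type":"number"}},"required":["rows"]}

```bash
ls; mkdir -p pics; cat > h.py <<'E'
import numpy as np, cv2
from scipy.spatial.transform import Rotation as R
from station import ctrl, cams, hand_in
def cw(p):
    Rm=cv2.Rodrigues(np.array(p["rvec"],float))[0]; t=np.array(p["tvec"],float).ravel(); return Rm,t
def ray(p,u,v):
    d=np.array([(u-p["cx"])/p["fx"],(v-p["cy"])/p["fy"],1.0])
    Rm,t=cw(p); return -Rm.T@t, Rm.T@d
def atz(p,u,v,z):
    o,d=ray(p,u,v); return o+d*(z-o[2])/d[2]
def pt(p,u,v):
    o,d=ray(p,u,v); return o+d*p["depth"][int(round(v)),int(round(u))]
def save(p,n): cv2.imwrite(n,cv2.resize(p["image"][:,:,::-1],(800,600)))
E
python3 - <<'E'
from h import *
o=ctrl.get_obs(); print(o["time_s"],o["ee_pos"],o["eef_rot"],o["grip_width"],ctrl.hold_point_z)
for c in ("top","side"):
    p=cams.camera(c); save(p,f"pics/{c}0.png")
    Rm,t=cw(p); print(c,"cam at",-Rm.T@t,"axis",Rm[2])
    for n in ["large_bauble","small_bauble","rest_a","tray","wide_seat_mouth","narrow_seat_mouth","lamp_edge","lamp"]:
        for r in cams.place_of(p,n)[:3]:
            u,v=r["at"][0]*512,r["at"][1]*384
            z={"large_bauble":.038,"small_bauble":.031,"wide_seat_mouth":.028,"narrow_seat_mouth":.028,"lamp_edge":.19}.get(n,0)
            print(n,round(r["p"],2),np.round([u,v]),np.round(atz(p,u,v,z),4),np.round(pt(p,min(u,511),min(v,383)),3))
E
```

```text
pics
0.0 [0.1230607  0.53577646 0.20487595] [-3.14037382e+00 -7.72865608e-05  2.91579668e+00] 0.09410340140505519 -0.0188
top cam at [ 0.43700082 -0.04575188  1.20379123] axis [ 0.1072591   0.00379442 -0.99422386]
large_bauble 0.96 [122. 240.] [0.4089 0.3199 0.038 ] [0.41  0.312 0.064]
small_bauble 0.72 [362. 229.] [ 0.4584 -0.3294  0.031 ] [ 0.458 -0.324  0.053]
small_bauble 0.51 [399. 240.] [ 0.4296 -0.4294  0.031 ] [ 0.43  -0.42   0.058]
rest_a 0.44 [224. 253.] [0.3804 0.0467 0.    ] [0.381 0.045 0.023]
tray 0.94 [246. 178.] [ 0.5934 -0.0076  0.    ] [ 0.592 -0.008  0.013]
wide_seat_mouth 0.62 [268. 176.] [ 0.5973 -0.0703  0.028 ] [ 0.598 -0.07   0.022]
narrow_seat_mouth 0.52 [200. 222.] [0.4635 0.1127 0.028 ] [ 0.464  0.117 -0.001]
narrow_seat_mouth 0.45 [228. 176.] [0.5944 0.0424 0.028 ] [0.596 0.043 0.018]
lamp_edge 0.86 [247. 169.] [ 0.589  -0.0156  0.19  ] [ 0.586 -0.016  0.207]
lamp 0.94 [252. 120.] [ 0.7624 -0.0182  0.    ] [ 0.753 -0.019  0.034]
side cam at [0.25419281 0.77290552 0.81182115] axis [ 0.29886049 -0.72703767 -0.61814128]
large_bauble 0.88 [261. 355.] [0.4143 0.3438 0.038 ] [0.41  0.355 0.059]
large_bauble 0.28 [269. 360.] [0.3965 0.3482 0.038 ] [0.393 0.357 0.055]
small_bauble 0.55 [330. 169.] [ 0.4538 -0.3338  0.031 ] [ 0.449 -0.309  0.049]
rest_a 0.59 [267. 359.] [0.4086 0.3255 0.    ] [0.398 0.355 0.054]
rest_a 0.46 [328. 177.] [ 0.4554 -0.3325  0.    ] [ 0.451 -0.31   0.016]
tray 0.63 [255. 205.] [ 0.6153 -0.1121  0.    ] [ 0.606 -0.088  0.022]
tray 0.55 [248. 227.] [ 0.5993 -0.0168  0.    ] [ 0.594 -0.004  0.013]
wide_seat_mouth 0.64 [256. 207.] [ 0.5995 -0.075   0.028 ] [ 0.603 -0.085  0.019]
narrow_seat_mouth 0.51 [236. 236.] [0.6012 0.0521 0.028 ] [0.606 0.043 0.018]
lamp_edge 0.71 [250. 171.] [ 0.5944 -0.02    0.19  ] [ 0.589 -0.008  0.199]
lamp 0.87 [196. 212.] [ 0.7611 -0.0157  0.    ] [0.744 0.012 0.028]
```

View pics/top0.png

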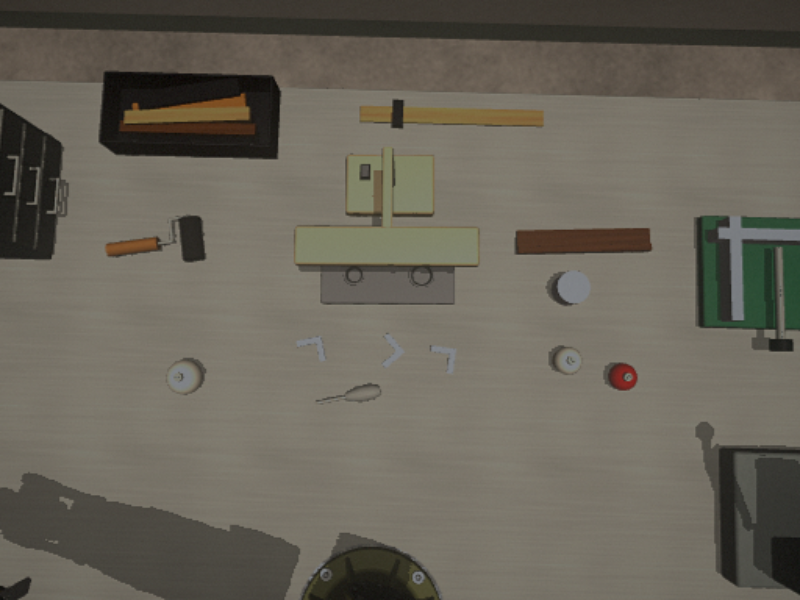

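View pics/side0.png

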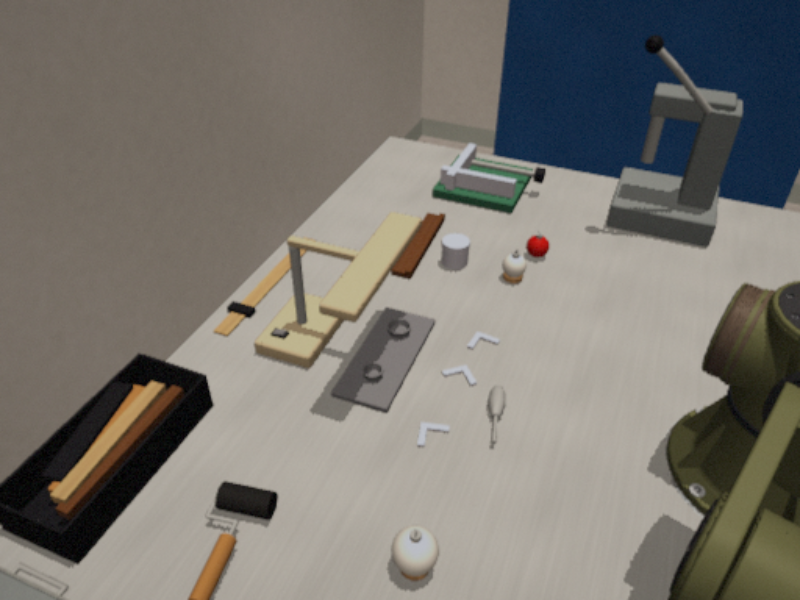

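The larger white ball is at (184,377) in the top view. The white small ball is at (568,361), and its red look-alike is at (623,377). The white one is the one meant. The wide seat is on the right at (421,275), and the narrow seat is on the left at (353,275). Next I'll refine the positions and confirm with crops.

```bash
cat > fit.py <<'E'
from h import *
from scipy.optimize import least_squares
def sphere(p,c0,r,known=True):
    Rm,t=cw(p); D=p["depth"]; vv,uu=np.mgrid[0:384,0:512]
    P=np.stack([(uu-p["cx"])/p["fx"]*D,(vv-p["cy"])/p["fy"]*D,D],-1).reshape(-1,3)
    W=(P-t)@Rm
    m=(np.linalg.norm(W[:,:2]-c0[:2],axis=1)<r*1.3)&(W[:,2]>c0[2]-.3*r)&(W[:,2]<c0[2]+r*1.05)&(D.reshape(-1)>0)
    W=W[m]
    f=least_squares(lambda c:np.linalg.norm(W-c,axis=1)-r,c0,loss="soft_l1",f_scale=.002)
    return f.x,len(W),np.median(abs(f.fun))
if __name__=="__main__":
  ims=[]
  for c in ("top","side"):
    p=cams.camera(c)
    for n,c0,r in (("L",[.412,.32,.038],.03),("S",[.456,-.33,.031],.024)):
        print(c,n,sphere(p,np.array(c0),r))
    def crop(x,s,k):
        Rm,t=cw(p); q=Rm@np.array(x)+t; u=p["fx"]*q[0]/q[2]+p["cx"]; v=p["fy"]*q[1]/q[2]+p["cy"]
        u0,v0=int(u-s),int(v-s); print(c,"crop",u0,v0)
        return cv2.resize(p["image"][max(v0,0):v0+2*s,u0:u0+2*s,::-1],(400,300) if 0 else (390,290),interpolation=cv2.INTER_CUBIC)
    ims.append(np.hstack([crop([.598,-.01,.028],34,1),crop([.456,-.35,.031],40,1)]))
  cv2.imwrite("pics/crop1.png",np.vstack(ims))
E
python3 fit.py
```

```text
top L (array([0.40717245, 0.33238974, 0.03914551]), 372, np.float64(0.0009244784609172378))
top S (array([ 0.45384376, -0.3302151 ,  0.03219151]), 213, np.float64(0.0008262057539255192))
top crop 212 140
top crop 329 189
side L (array([0.40965736, 0.33533818, 0.03816225]), 488, np.float64(0.0006319838281015396))
side S (array([ 0.45597501, -0.32618011,  0.02985943]), 160, np.float64(0.0013089839259298047))
side crop 213 187
side crop 290 125
```

View pics/crop1.png

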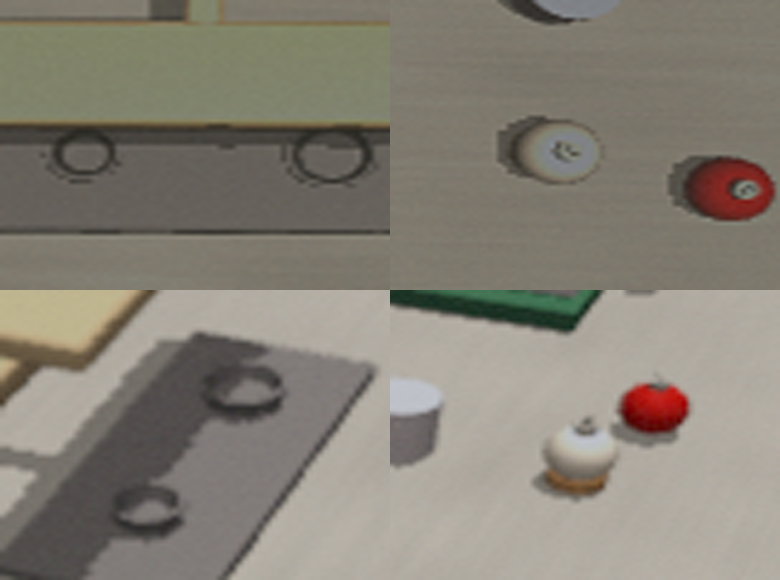

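The crop confirms that the white ball on the cork ring (top crop, 565,150) is the small bauble. The red one at (735,188) stays where it is. I'll refine the seat positions and start moving towards the large bauble.

```bash
python3 - <<'E'
from h import *
p=cams.camera("top"); q=cams.camera("side")
for n,a,b in (("narrow",(226.2,175.5),(238.4,236.5)),("wide",(269.4,175.8),(255.3,208.8))):
    print(n,atz(p,*a,.028),atz(q,*b,.028))
p=cams.camera("wrist"); print(p["hand_eye"])
E
```

```text
narrow [0.594593   0.04679549 0.028     ] [0.59565101 0.05171216 0.028     ]
wide [ 0.59710178 -0.07279064  0.028     ] [ 0.59739091 -0.06698708  0.028     ]
[[-4.38560931e-05 -9.59018995e-01 -2.83341780e-01  8.24323584e-02]
 [ 9.99999999e-01 -4.97446423e-05  1.35877026e-05  3.93810779e-04]
 [-2.71256004e-05 -2.83341780e-01  9.59018996e-01 -1.78378265e-01]
 [ 0.00000000e+00  0.00000000e+00  0.00000000e+00  1.00000000e+00]]
```

servo_tool:
  rows:
    - [0.036, -0.025, 0, 0, 0, 0, 1]
    - [0.072, -0.05, 0, 0, 0, 0, 1]
    - [0.108, -0.076, 0, 0, 0, 0, 1]
    - [0.144, -0.101, 0, 0, 0, 0, 1]
    - [0.179, -0.126, 0, 0, 0, 0, 1]
    - [0.215, -0.151, 0, 0, 0, 0, 1]
    - [0.235, -0.166, 0, 0, 0, 0, 1]
    - [0.235, -0.166, 0, 0, 0, 0, 1]
  newtons: 8

```text
time_s: 1.82
ee_pos: [0.3622, 0.3667, 0.2055]
eef_rot: [-3.141, 0.001, 2.911]
force: [0.1, 0.6, 0.5]
grip_width: 0.0937
```

```bash
cat >> h.py <<'E'
def wcam():
    o=ctrl.get_obs(); p=cams.camera("wrist")
    T=np.eye(4); T[:3,:3]=R.from_euler("xyz",o["eef_rot"]).as_matrix(); T[:3,3]=o["ee_pos"]
    M=T@np.array(p["hand_eye"]); Rm=M[:3,:3].T; p=dict(p)
    p["rvec"]=cv2.Rodrigues(Rm)[0]; p["tvec"]=-Rm@M[:3,3]
    return p,o
E
python3 - <<'E'
from fit import *; from h import wcam
p,o=wcam(); save(p,"pics/w1.png"); print(o["ee_pos"],sphere(p,np.array([.408,.334,.038]),.03))
for r in cams.place_of(p,"large_bauble"): print(r, atz(p,r["at"][0]*512,r["at"][1]*384,.038))
E
```

```text
[0.36223798 0.36666264 0.20546082] (array([0.40773766, 0.33339701, 0.03731189]), 1788, np.float64(0.00033134740708637943))
{'at': [0.4727, 0.5508], 'p': 0.72} [0.40406709 0.33754777 0.038     ]
```

View pics/w1.png

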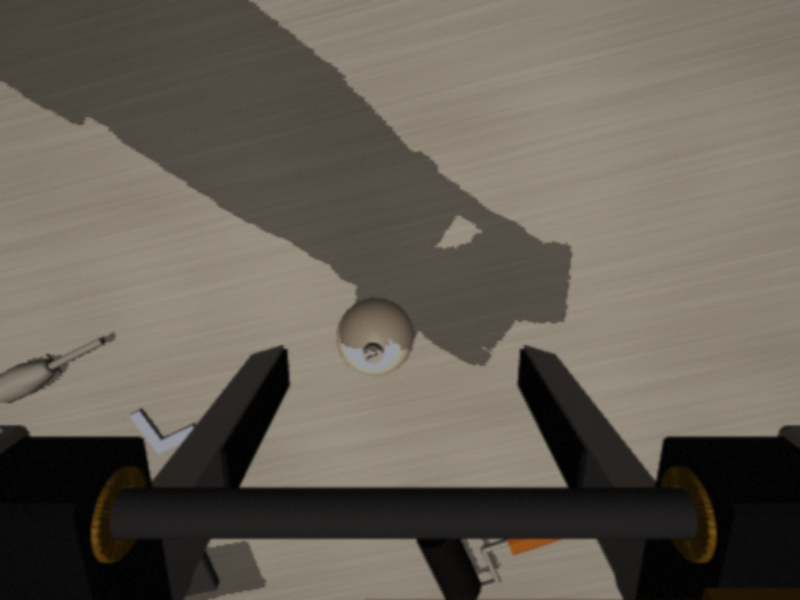

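The large ball is at (375,337) in the wrist view, midway ahead of the open fingers. The sphere fit from this view agrees with the other cameras to within 1–2 mm. Next I'll move over it and descend.

servo_tool:
  rows:
    - [0.023, -0.017, 0, 0, 0, 0, 1]
    - [0.0455, -0.033, -0.01, 0, 0, 0, 1]
    - [0.0455, -0.033, -0.04, 0, 0, 0, 1]
    - [0.0455, -0.033, -0.07, 0, 0, 0, 1]
    - [0.0455, -0.033, -0.1, 0, 0, 0, 1]
    - [0.0455, -0.033, -0.115, 0, 0, 0, 1]
    - [0.0455, -0.033, -0.125, 0, 0, 0, 1]
    - [0.0455, -0.033, -0.125, 0, 0, 0, 1]

```text
time_s: 2.58
ee_pos: [0.4031, 0.3366, 0.0788]
eef_rot: [-3.14, -0.002, 2.915]
force: [-1.0, 0.2, -0.2]
grip_width: 0.0938
```

```bash
python3 - <<'E'
from fit import *; from h import wcam
p,o=wcam(); save(p,"pics/w2.png"); print(o["ee_pos"],sphere(p,np.array([.408,.334,.038]),.03))
E
```

```text
[0.4030649  0.33663659 0.07878354] (array([0.40780675, 0.33352055, 0.03730207]), 4406, np.float64(0.0002793616289319227))
```

View pics/w2.png

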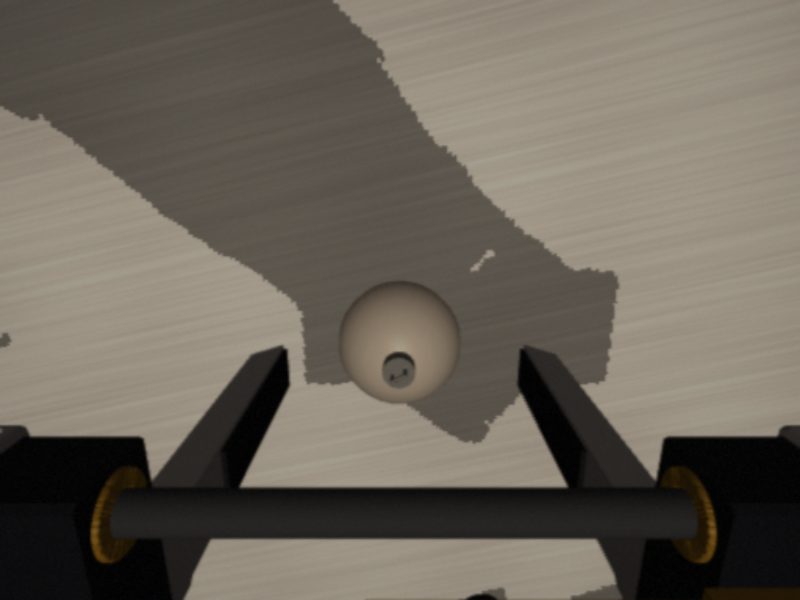

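The ball at (400,342) is centred between the fingers. Next I'll finish the descent.

servo_tool:
  rows:
    - [0.0025, -0.0015, -0.008, 0, 0, 0, 1]
    - [0.0047, -0.003, -0.018, 0, 0, 0, 1]
    - [0.0047, -0.003, -0.028, 0, 0, 0, 1]
    - [0.0047, -0.003, -0.038, 0, 0, 0, 1]
    - [0.0047, -0.003, -0.048, 0, 0, 0, 1]
    - [0.0047, -0.003, -0.055, 0, 0, 0, 1]
    - [0.0047, -0.003, -0.059, 0, 0, 0, 1]
    - [0.0047, -0.003, -0.059, 0, 0, 0, 1]

```text
time_s: 3.3
ee_pos: [0.4081, 0.3337, 0.0203]
eef_rot: [-3.14, -0.002, 2.914]
force: [0.9, 0.1, -1.0]
grip_width: 0.094
```

Position is good to 1 mm. Closing.

servo_tool:
  rows:
    - [0, 0, -0.001, 0, 0, 0, 0.3]
    - [0, 0, -0.001, 0, 0, 0, -1]
    - [0, 0, -0.001, 0, 0, 0, -1]
    - [0, 0, -0.001, 0, 0, 0, -1]
    - [0, 0, -0.001, 0, 0, 0, -1]
    - [0, 0, -0.001, 0, 0, 0, -1]
    - [0, 0, -0.001, 0, 0, 0, -1]
    - [0, 0, -0.001, 0, 0, 0, -1]
  newtons: 8

```text
time_s: 3.97
ee_pos: [0.4083, 0.3338, 0.0195]
eef_rot: [-3.14, -0.001, 2.914]
force: [-0.5, -0.5, 2.2]
grip_width: 0.0596
```

servo_tool:
  rows:
    - [0, 0, 0.003, 0, 0, 0, -1]
    - [0, 0, 0.01, 0, 0, 0, -1]
    - [0, 0, 0.025, 0, 0, 0, -1]
    - [0, 0, 0.045, 0, 0, 0, -1]
    - [0, 0, 0.065, 0, 0, 0, -1]
    - [0, 0, 0.08, 0, 0, 0, -1]
    - [0, 0, 0.09, 0, 0, 0, -1]
    - [0, 0, 0.09, 0, 0, 0, -1]

```text
time_s: 4.63
ee_pos: [0.4089, 0.3343, 0.1117]
eef_rot: [3.14, 0.001, 2.914]
force: [0.8, 0.9, 0.1]
grip_width: 0.0594
```

```bash
python3 - <<'E'
from fit import *; from h import wcam
p,o=wcam(); save(p,"pics/w3.png"); e=o["ee_pos"]; print(e,o["qpos"],o["grip_width"]); print(sphere(p,np.array(e)+[0,0,.019],.03))
E
```

```text
[0.40894814 0.33431273 0.11172864] [ 6.15874524e-01  3.48983427e-01  1.68744110e+00  2.10398258e-04
  1.10373754e+00 -7.27856260e-01] 0.05940234489237918
(array([0.40870122, 0.33450862, 0.12990288]), 9810, np.float64(0.00046924445275658283))
```

View pics/w3.png

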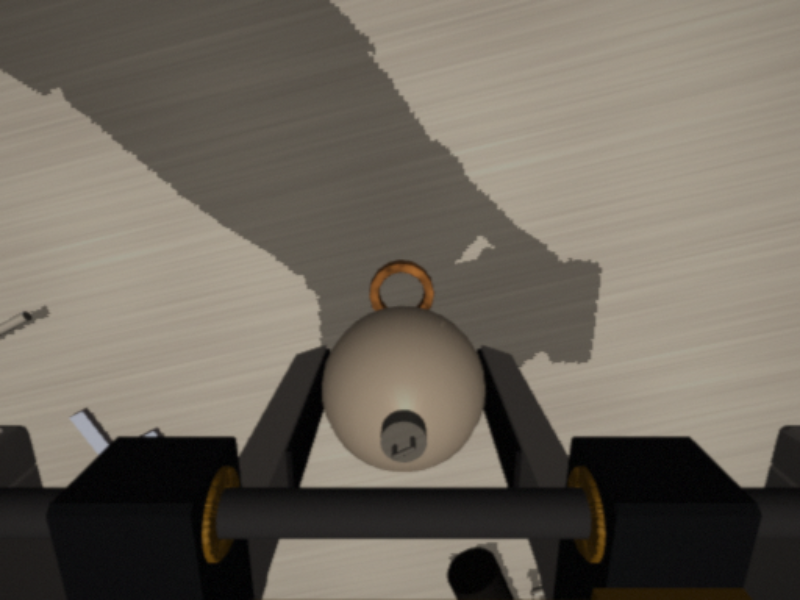

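```bash
python3 - <<'E'
from h import *
o=ctrl.get_obs(); A=R.from_euler("xyz",o["eef_rot"])
for t in (35,40):
  c,s=np.cos(np.radians(t)),np.sin(np.radians(t))
  B=R.from_matrix(np.array([[-c,0,s],[0,1,0],[-s,0,-c]]))
  print(t,(B*A.inv()).as_rotvec())
E
```

```text
35 [-0.06934688 -0.60854708  0.22018883]
40 [-0.07926334 -0.69542103  0.21799387]
```

servo_tool:
  rows:
    - [0.005, -0.015, 0.01, -0.01, -0.087, 0.027, -1]
    - [0.01, -0.04, 0.02, -0.02, -0.174, 0.054, -1]
    - [0.02, -0.07, 0.024, -0.03, -0.261, 0.082, -1]
    - [0.03, -0.105, 0.024, -0.04, -0.348, 0.109, -1]
    - [0.035, -0.14, 0.024, -0.05, -0.435, 0.136, -1]
    - [0.04, -0.175, 0.024, -0.06, -0.521, 0.163, -1]
    - [0.045, -0.21, 0.024, -0.07, -0.608, 0.191, -1]
    - [0.05, -0.24, 0.024, -0.079, -0.695, 0.218, -1]

```text
time_s: 5.35
ee_pos: [0.4575, 0.0927, 0.1336]
eef_rot: [-3.14, 0.701, -3.138]
force: [2.0, 0.1, 1.0]
grip_width: 0.0595
```

```bash
python3 - <<'E'
from h import *
o=ctrl.get_obs(); print(o["ee_pos"],o["eef_rot"],o["qpos"],o["grip_width"]); A=R.from_euler("xyz",o["eef_rot"])
c,s=np.cos(np.radians(40)),np.sin(np.radians(40))
B=R.from_matrix(np.array([[-c,0,s],[0,1,0],[-s,0,-c]]))
print((B*A.inv()).as_rotvec())
E
```

```text
[0.45750072 0.09274875 0.13357878] [-3.14032119  0.70056889 -3.13819375] [ 0.19264521 -0.08489436  2.30574828 -0.49769354  0.25954398 -0.94184387] 0.05948877863172539
[ 0.00096885  0.00243884 -0.00258044]
```

servo_tool:
  rows:
    - [0.005, -0.018, 0.001, 0, 0, 0, -1]
    - [0.01, -0.043, 0.002, 0, 0, 0, -1]
    - [0.014, -0.068, 0.002, 0, 0, 0, -1]
    - [0.018, -0.093, 0.002, 0, 0, 0, -1]
    - [0.023, -0.118, 0.002, 0, 0, 0, -1]
    - [0.028, -0.143, 0.002, 0, 0, 0, -1]
    - [0.033, -0.158, 0.002, 0, 0, 0, -1]
    - [0.0345, -0.163, 0.002, 0, 0, 0, -1]

```text
time_s: 6.02
ee_pos: [0.4871, -0.0534, 0.1333]
eef_rot: [-3.141, 0.693, -3.139]
force: [0.2, -0.2, -0.5]
grip_width: 0.0593
```

```bash
cat > chk.py <<'E'
from fit import *; from h import wcam
import sys
rad,name=float(sys.argv[1]),sys.argv[2]
p,o=wcam(); save(p,f"pics/{name}.png"); e=np.array(o["ee_pos"]); print(o["time_s"],e,o["eef_rot"],o["qpos"],o["grip_width"],o["force"])
G=e+R.from_euler("xyz",o["eef_rot"]).apply([0,0,ctrl.hold_point_z]); print("G",G)
print("ballfit",sphere(p,G,rad))
for n in ("wide_seat_mouth","narrow_seat_mouth","lamp_edge"):
    for r in cams.place_of(p,n)[:2]:
        u,v=r["at"][0]*512,r["at"][1]*384; print(n,round(r["p"],2),[round(u),round(v)],atz(p,u,v,.19 if "lamp" in n else .028))
E
python3 chk.py .03 w4
```

```text
6.0167 [ 0.48712144 -0.0533572   0.13327602] [-3.1408656   0.69313718 -3.13875995] [-0.28420057 -0.03436656  2.25609275  0.64301078  0.30524042 -2.41450804] 0.05926048281252222 [ 0.20726883 -0.23490649 -0.49972242]
G [ 0.47510912 -0.05337756  0.14773783]
ballfit (array([ 0.47487981, -0.05335222,  0.14728903]), 9095, np.float64(0.0007767965287949763))
wide_seat_mouth 0.57 [244, 190] [ 0.59181475 -0.06844089  0.028     ]
narrow_seat_mouth 0.59 [346, 192] [0.59532812 0.04596088 0.028     ]
lamp_edge 0.71 [309, 348] [ 0.55162145 -0.01653375  0.19      ]
```

View pics/w4.png

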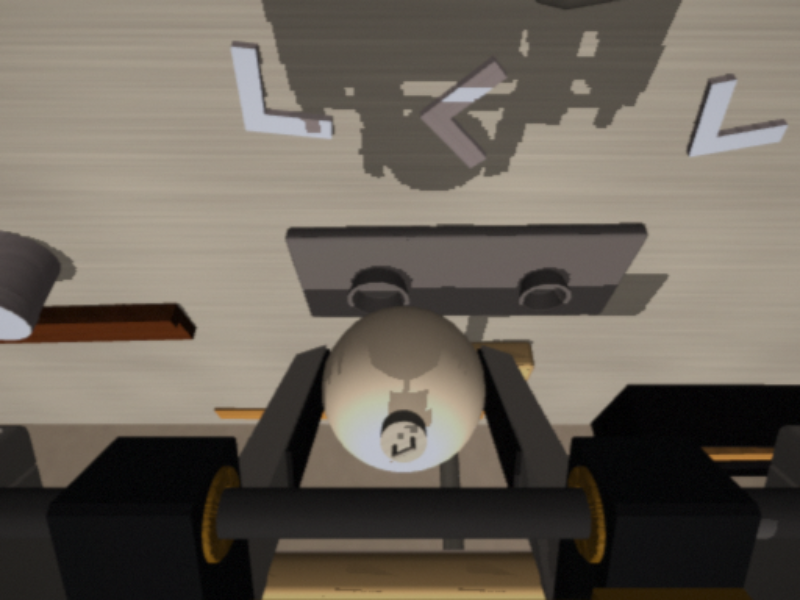

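The ball is still held, and both seats are visible: wide at about (379,293), narrow at about (545,290). Joint 6 is at -2.41, close to its limit, so I'll yaw the tool slightly towards the arm's own plane. First I'll enlarge the seats.

```bash
python3 - <<'E'
from h import *
p,o=wcam()
c=p["image"][135:215,175:425,::-1]; cv2.imwrite("pics/w4c.png",cv2.resize(c,(800,256),interpolation=cv2.INTER_CUBIC))
# project predicted rims
Rm,t=cw(p)
im=cv2.resize(c,(800,256),interpolation=cv2.INTER_CUBIC)
for x,r in (((.5973,-.07,.028),.021),((.5955,.049,.028),.017)):
    for a in np.linspace(0,6.28,60):
        q=Rm@(np.array(x)+[r*np.cos(a),r*np.sin(a),0])+t
        u,v=p["fx"]*q[0]/q[2]+p["cx"],p["fy"]*q[1]/q[2]+p["cy"]
        cv2.circle(im,(int((u-175+.5)*3.2),int((v-135+.5)*3.2)),1,(0,0,255),-1)
cv2.imwrite("pics/w4d.png",np.vstack([cv2.imread("pics/w4c.png"),im]))
E
```

```text
(no output)
```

View pics/w4d.png

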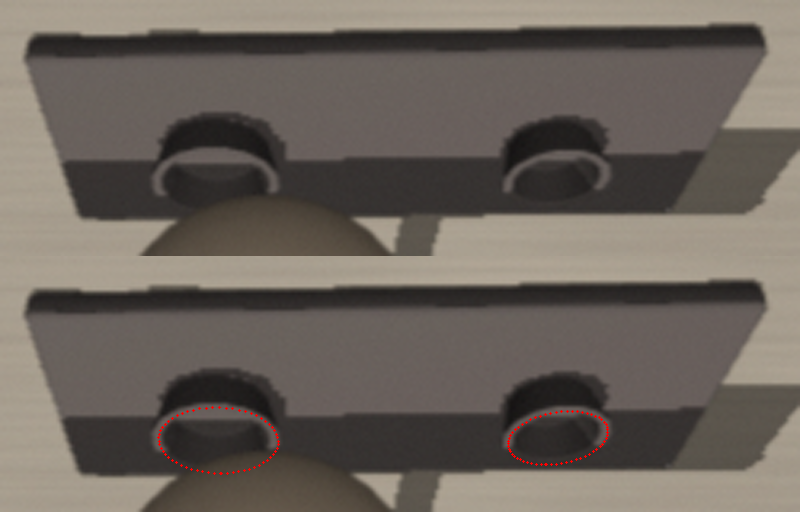

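My seat estimates, wide (.5973,-.070) and narrow (.5955,.049), overlay the rims within about 1 mm. I'll approach a point 24 mm above the wide seat.

servo_tool:
  rows:
    - [0.01, -0.003, -0.008, 0, 0, -0.03, -1]
    - [0.03, -0.008, -0.02, 0, 0, -0.06, -1]
    - [0.05, -0.012, -0.032, 0, 0, -0.09, -1]
    - [0.07, -0.015, -0.045, 0, 0, -0.12, -1]
    - [0.09, -0.018, -0.056, 0, 0, -0.12, -1]
    - [0.105, -0.018, -0.064, 0, 0, -0.12, -1]
    - [0.115, -0.018, -0.068, 0, 0, -0.12, -1]
    - [0.12, -0.018, -0.07, 0, 0, -0.12, -1]

```text
time_s: 6.93
ee_pos: [0.6074, -0.069, 0.062]
eef_rot: [3.141, 0.691, 3.023]
force: [-0.3, -0.1, -0.4]
grip_width: 0.0592
```

```bash
python3 chk.py .03 w5; python3 - <<'E'
from h import *
p=cams.camera("side"); cv2.imwrite("pics/s5.png",cv2.resize(p["image"][100:292,150:406,::-1],(800,600)))
E
```

```text
6.9333 [ 0.60737315 -0.0690485   0.06203134] [3.14083083 0.69067331 3.02316079] [-0.195103    0.36532352  1.99580348  0.4984635   0.10384266 -2.12614376] 0.059209274276192395 [-0.34157605 -0.12104648 -0.39439389]
G [ 0.59547869 -0.06764762  0.0765227 ]
ballfit (array([ 0.59523546, -0.06751112,  0.07601587]), 9083, np.float64(0.000770755039406136))
wide_seat_mouth 0.79 [251, 182] [ 0.59569517 -0.07181319  0.028     ]
narrow_seat_mouth 0.85 [439, 165] [0.59173817 0.04616655 0.028     ]
```

View pics/s5.png

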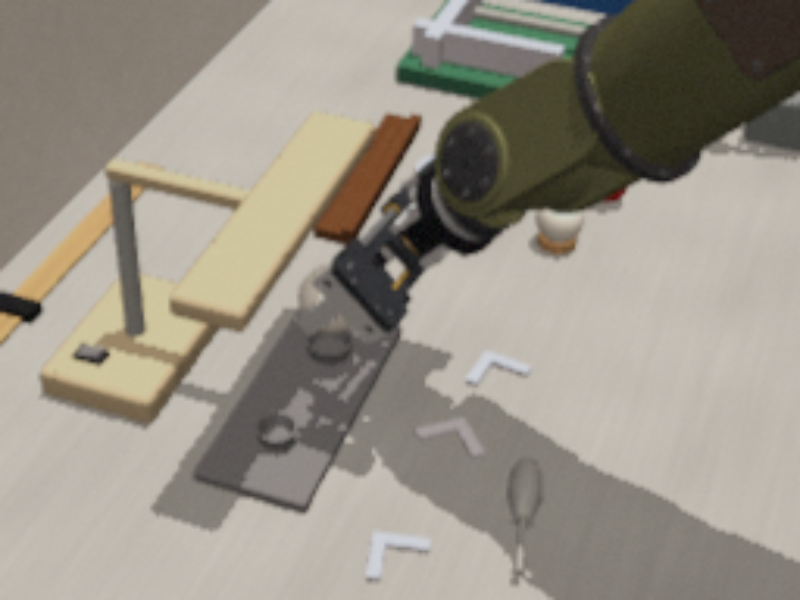

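View pics/w5.png

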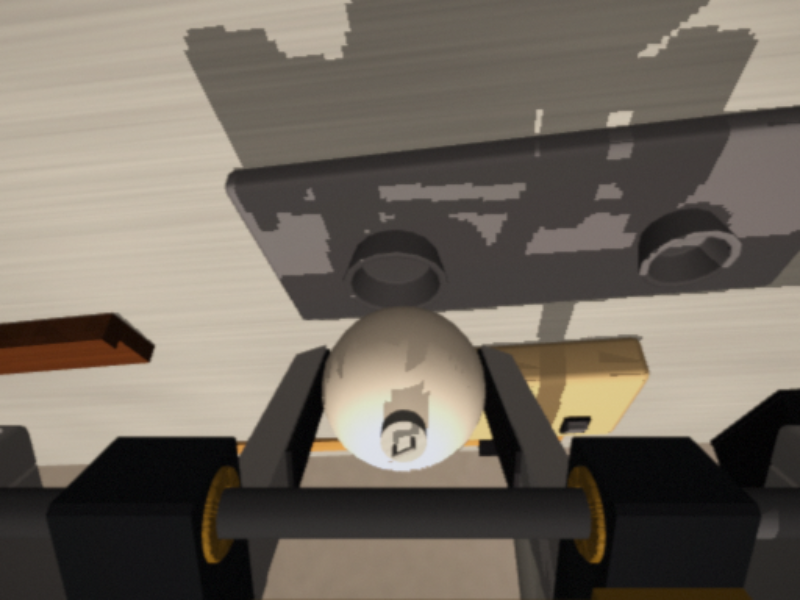

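The ball is above and slightly in front of the wide seat (rim at (395,280)), and the lamp is clear. Next I'll check the rims again from this closer view.

```bash
cat > rim.py <<'E'
from h import *
import sys
def overlay(p,name,seats,win):
    u0,v0,u1,v1=win; k=800/(u1-u0); Rm,t=cw(p)
    a0=cv2.resize(p["image"][v0:v1,u0:u1,::-1],None,fx=k,fy=k,interpolation=cv2.INTER_CUBIC); im=a0.copy()
    for x,r in seats:
        for rr in (r,r+.004):
          for a in np.linspace(0,6.28,80):
            q=Rm@(np.array(x)+[rr*np.cos(a),rr*np.sin(a),0])+t
            u,v=p["fx"]*q[0]/q[2]+p["cx"],p["fy"]*q[1]/q[2]+p["cy"]
            cv2.circle(im,(int((u-u0+.5)*k),int((v-v0+.5)*k)),1,(0,0,255),-1)
    cv2.imwrite(name,np.vstack([a0,im])[:600])
E
python3 - <<'E'
from rim import *
p,o=wcam()
overlay(p,"pics/w5d.png",[((.5973,-.07,.028),.019),((.5955,.049,.028),.015)],(215,120,485,220))
E
```

```text
(no output)
```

View pics/w5d.png

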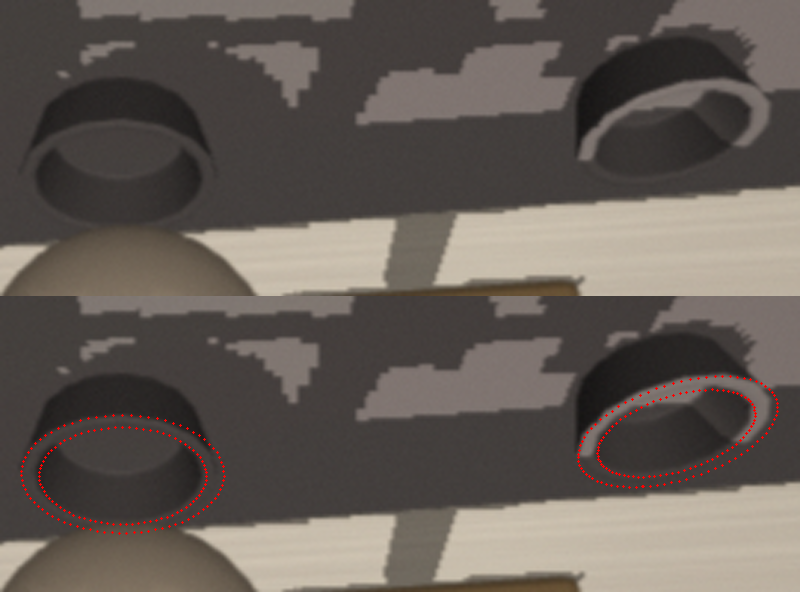

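Rims suggest wide at (.597,-.071) and narrow at (.595,.048). I'll lower gently, stopping a few millimetres short.

servo_tool:
  rows:
    - [0.001, -0.002, 0, 0, 0, 0, -1]
    - [0.0017, -0.0032, -0.002, 0, 0, 0, -1]
    - [0.0017, -0.0032, -0.006, 0, 0, 0, -1]
    - [0.0017, -0.0032, -0.01, 0, 0, 0, -1]
    - [0.0017, -0.0032, -0.014, 0, 0, 0, -1]
    - [0.0017, -0.0032, -0.018, 0, 0, 0, -1]
    - [0.0017, -0.0032, -0.02, 0, 0, 0, -1]
    - [0.0017, -0.0032, -0.02, 0, 0, 0, -1]

```text
time_s: 7.9
ee_pos: [0.608, -0.0737, 0.0436]
eef_rot: [3.141, 0.692, 3.022]
force: [0.5, -1.6, -0.2]
grip_width: 0.0597
```

```bash
python3 chk.py .03 w6; python3 - <<'E'
from rim import *
p,o=wcam()
overlay(p,"pics/w6d.png",[((.597,-.071,.028),.019),((.595,.048,.028),.015)],(215,120,485,220))
E
```

```text
7.9 [ 0.60800544 -0.07370757  0.04360866] [3.14141236 0.69237851 3.02192136] [-0.20446784  0.40656821  1.99817266  0.86566891  0.07129385 -2.5005444 ] 0.059656221737827975 [ 0.52130135 -1.55709388 -0.23454203]
G [ 0.59608952 -0.07227815  0.05807959]
ballfit (array([ 0.59583214, -0.07214323,  0.05760965]), 9097, np.float64(0.0007768197763475156))
wide_seat_mouth 0.79 [260, 204] [ 0.59598636 -0.07058078  0.028     ]
narrow_seat_mouth 0.92 [458, 191] [0.59500623 0.04743627 0.028     ]
```

View pics/w6d.png

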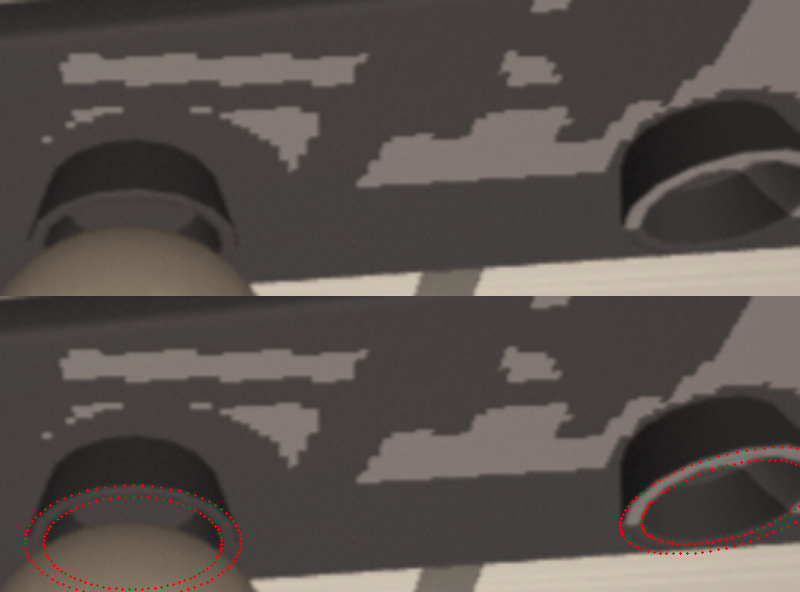

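The alignment is good, but joint 6 is at -2.50 because the wrist is near its singularity. I'll raise slightly, reduce the tilt to about 35° and yaw a little more, which relieves both.

```bash
cat > goal.py <<'E'
from h import *
import sys
t,psi,gx,gy,gz=map(float,sys.argv[1:6])
o=ctrl.get_obs(); A=R.from_euler("xyz",o["eef_rot"]); e=np.array(o["ee_pos"])
c,s=np.cos(np.radians(t)),np.sin(np.radians(t))
B=R.from_euler("z",psi)*R.from_matrix(np.array([[-c,0,s],[0,1,0],[-s,0,-c]]))
h=ctrl.hold_point_z
print("shift",np.round(np.array([gx,gy,gz])-B.apply([0,0,h])-e,4),"rot",np.round((B*A.inv()).as_rotvec(),3), "G now",np.round(e+A.apply([0,0,h]),4),"q",np.round(o["qpos"],2))
E
python3 goal.py 35 -0.18 .597 -.071 .066
```

```text
shift [-0.0008  0.0007  0.0065] rot [ 0.012  0.081 -0.061] G now [ 0.5965 -0.0722  0.0585] q [-0.2   0.41  2.    0.86  0.07 -2.5 ]
```

servo_tool:
  rows:
    - [0, 0, 0.003, 0, 0, 0, -1]
    - [0, 0, 0.0065, 0.003, 0.02, -0.015, -1]
    - [0, 0.0003, 0.0065, 0.006, 0.04, -0.03, -1]
    - [-0.0005, 0.0005, 0.0065, 0.009, 0.06, -0.045, -1]
    - [-0.0008, 0.0007, 0.0065, 0.012, 0.081, -0.061, -1]
    - [-0.0008, 0.0007, 0.0065, 0.012, 0.081, -0.061, -1]
    - [-0.0008, 0.0007, 0.0065, 0.012, 0.081, -0.061, -1]
    - [-0.0008, 0.0007, 0.0065, 0.012, 0.081, -0.061, -1]

```text
time_s: 8.82
ee_pos: [0.6077, -0.0727, 0.0508]
eef_rot: [-3.141, 0.612, 2.962]
force: [-0.6, -0.5, -0.7]
grip_width: 0.0596
```

```bash
python3 chk.py .03 w7; python3 goal.py 35 -0.18 .597 -.071 .053
```

```text
8.8167 [ 0.60770612 -0.072741    0.05080548] [-3.14145936  0.61204761  2.96240313] [-1.78810723e-01  3.93103169e-01  1.94717421e+00 -1.86526336e-03
  1.89268065e-01 -1.56865434e+00] 0.05962688100786121 [-0.55266003 -0.45951025 -0.73701452]
G [ 0.59707807 -0.07081337  0.06619278]
ballfit (array([ 0.59682906, -0.07060776,  0.0656973 ]), 9318, np.float64(0.0007425042897295179))
wide_seat_mouth 0.72 [256, 195] [ 0.59570929 -0.07165239  0.028     ]
narrow_seat_mouth 0.72 [450, 171] [0.5928296 0.0458233 0.028    ]
shift [ 0.0002 -0.     -0.0128] rot [ 0.  0. -0.] G now [ 0.5968 -0.071   0.0658] q [-0.18  0.39  1.95 -0.    0.19 -1.57]
```

servo_tool:
  rows:
    - [0, 0, -0.002, 0, 0, 0, -1]
    - [0, 0, -0.004, 0, 0, 0, -1]
    - [0, 0, -0.006, 0, 0, 0, -1]
    - [0, 0, -0.008, 0, 0, 0, -1]
    - [0, 0, -0.01, 0, 0, 0, -1]
    - [0, 0, -0.0115, 0, 0, 0, -1]
    - [0, 0, -0.0125, 0, 0, 0, -1]
    - [0, 0, -0.0125, 0, 0, 0, -1]

```text
time_s: 9.68
ee_pos: [0.6074, -0.0729, 0.0377]
eef_rot: [-3.142, 0.611, 2.962]
force: [0.5, 0.5, -0.3]
grip_width: 0.0594
```

```bash
python3 chk.py .03 w8; python3 - <<'E'
from rim import *
p,o=wcam()
overlay(p,"pics/w8d.png",[((.597,-.071,.028),.019),((.595,.048,.028),.015)],(205,140,475,240))
E
```

```text
9.6833 [ 0.60737254 -0.07289432  0.03771105] [-3.14157813  0.61103215  2.96162433] [-0.17907757  0.41921508  1.95080082 -0.00328767  0.16054566 -1.56682136] 0.05937229978462634 [ 0.46245578  0.47949128 -0.34634552]
G [ 0.59676098 -0.07096341  0.05310931]
ballfit (array([ 0.59650846, -0.07075955,  0.05260808]), 9324, np.float64(0.0007328189632564708))
narrow_seat_mouth 0.73 [463, 190] [0.59486918 0.04821034 0.028     ]
narrow_seat_mouth 0.34 [347, 171] [ 0.56610792 -0.01745473  0.028     ]
```

View pics/w8d.png

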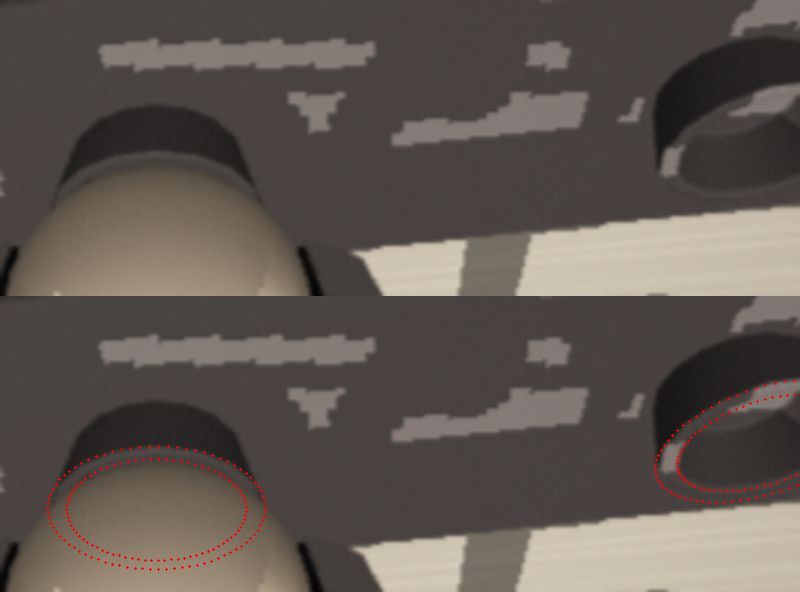

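The ball sits centred over the rim with no contact yet. It needs about 1.6 mm more.

servo_tool:
  rows:
    - [0, 0, -0.0004, 0, 0, 0, -1]
    - [0, 0, -0.0007, 0, 0, 0, -1]
    - [0, 0, -0.001, 0, 0, 0, -1]
    - [0, 0, -0.0013, 0, 0, 0, -1]
    - [0, 0, -0.0016, 0, 0, 0, -1]
    - [0, 0, -0.0016, 0, 0, 0, -1]
    - [0, 0, -0.0016, 0, 0, 0, -1]
    - [0, 0, -0.0016, 0, 0, 0, -1]

```text
time_s: 10.6
ee_pos: [0.6078, -0.073, 0.0369]
eef_rot: [-3.142, 0.612, 2.962]
force: [2.6, -0.3, 4.7]
grip_width: 0.0597
```

```bash
python3 chk.py .03 w9|head -3
```

```text
10.6 [ 0.60781483 -0.07297698  0.03686523] [-3.14157981  0.61243877  2.96161461] [-0.17908025  0.42163569  1.95066618 -0.00338617  0.15685311 -1.56671711] 0.059674528932862264 [ 2.61335367 -0.29916894  4.65524265]
G [ 0.59718198 -0.07104212  0.0522483 ]
ballfit (array([ 0.59697613, -0.07086045,  0.05181743]), 9296, np.float64(0.0007281449247166279))
```

There is gentle contact at 4.7 N. Next I'll open.

servo_tool:
  rows:
    - [0, 0, 0, 0, 0, 0, 0.3]
    - [0, 0, 0, 0, 0, 0, 0.35]
    - [0, 0, 0, 0, 0, 0, 0.4]
    - [0, 0, 0, 0, 0, 0, 0.6]
    - [0, 0, 0, 0, 0, 0, 0.7]
    - [0, 0, 0, 0, 0, 0, 0.7]
    - [0, 0, 0, 0, 0, 0, 0.7]
    - [0, 0, 0, 0, 0, 0, 0.7]

```text
time_s: 11.47
ee_pos: [0.6077, -0.073, 0.0368]
eef_rot: [-3.142, 0.612, 2.962]
force: [-0.4, -0.5, -0.3]
grip_width: 0.0801
```

```bash
python3 chk.py .03 w10|head -3
```

```text
11.4667 [ 0.60772866 -0.07296805  0.03676857] [-3.14157461  0.61217202  2.96160926] [-0.17908984  0.42170345  1.95075238 -0.0034002   0.1569659  -1.56670664] 0.08011429678838154 [-0.37028262 -0.50956034 -0.28250579]
G [ 0.59709987 -0.07103377  0.05215452]
ballfit (array([ 0.59849817, -0.0713771 ,  0.05098409]), 7637, np.float64(0.00043955159688654))
```

View pics/w10.png

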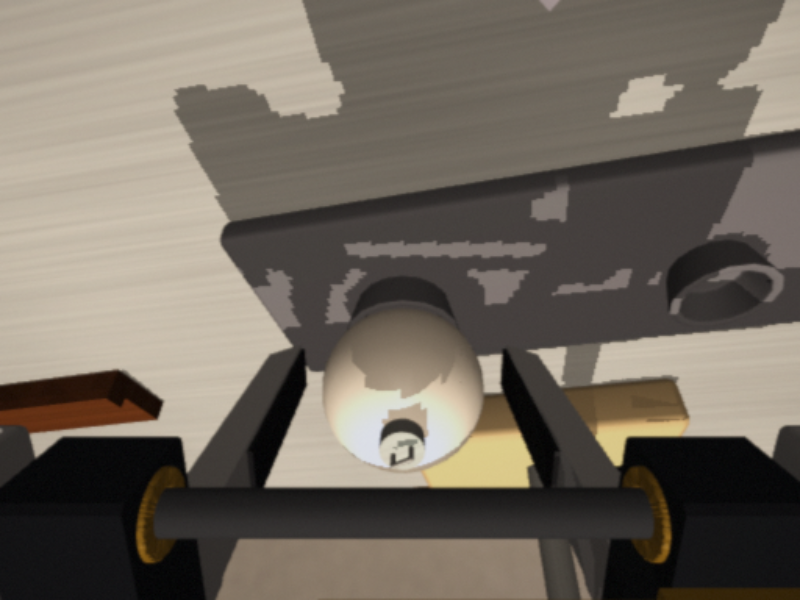

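The large bauble is seated: centre fit z = 0.0510, cap up, resting on the rim at (405,310). Its settled centre (.5985,-.0714) corrects my seat estimate slightly, so narrow becomes (.5965,.0476). I'll back out along the fingers.

servo_tool:
  rows:
    - [-0.003, 0.0005, 0.004, 0, 0, 0, 0.7]
    - [-0.011, 0.002, 0.016, 0, 0, 0, 0.7]
    - [-0.022, 0.004, 0.032, 0, 0, 0, 0.7]
    - [-0.034, 0.006, 0.049, 0, 0, 0, 0.7]
    - [-0.048, 0.008, 0.066, 0, 0, 0, 0.7]
    - [-0.07, 0.008, 0.085, 0, 0, 0, 0.7]
    - [-0.095, 0.006, 0.1, 0, 0, 0, 0.7]
    - [-0.11, 0, 0.11, 0, 0, 0, 0.7]

```text
time_s: 12.33
ee_pos: [0.4961, -0.0724, 0.1481]
eef_rot: [3.141, 0.613, 2.963]
force: [-0.3, 1.0, 1.4]
grip_width: 0.0796
```

```bash
python3 goal.py 0 -0.4 .455 -.329 .17; python3 - <<'E'
from fit import *; from h import wcam
p=cams.camera("side"); save(p,"pics/s10.png"); print(sphere(p,np.array([.598,-.071,.051]),.03))
p,o=wcam(); print(sphere(p,np.array([.598,-.071,.051]),.03))
E
```

```text
shift [-0.0411 -0.2566  0.0031] rot [ 0.175  0.589 -0.214] G now [ 0.4854 -0.0704  0.1635] q [-0.24 -0.03  2.17  0.09  0.39 -1.7 ]
(array([ 0.59997996, -0.06939405,  0.05101199]), 336, np.float64(0.0009932471184528717))
(array([ 0.59830571, -0.07150994,  0.05052224]), 2130, np.float64(0.0003878282572026201))
```

View pics/s10.png

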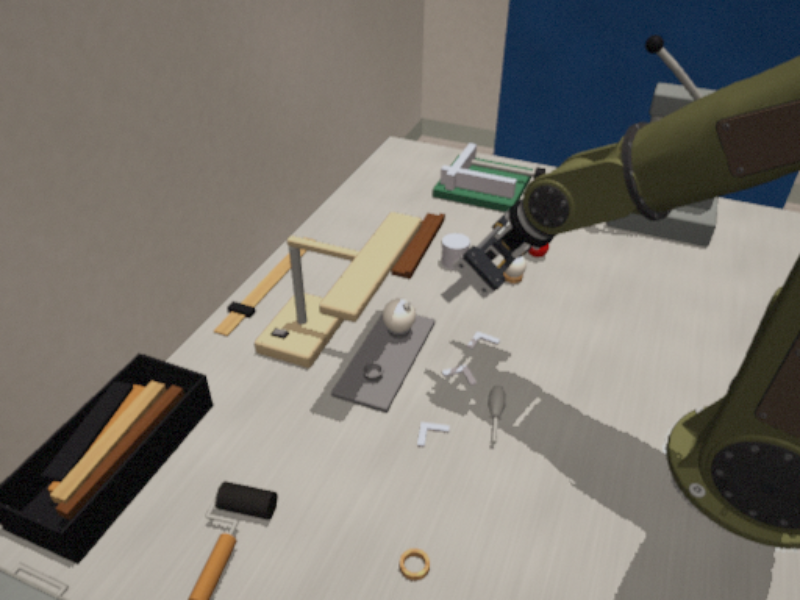

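The large bauble sits in the wide seat at (400,316), and everything else is untouched. Next I'll go to the small bauble and turn the tool vertical.

servo_tool:
  rows:
    - [-0.004, -0.015, 0.003, 0.018, 0.06, -0.022, 0.5]
    - [-0.008, -0.045, 0.006, 0.045, 0.15, -0.054, 0.5]
    - [-0.014, -0.08, 0.006, 0.07, 0.24, -0.087, 0.5]
    - [-0.02, -0.115, 0.006, 0.098, 0.33, -0.12, 0.5]
    - [-0.026, -0.15, 0.006, 0.124, 0.42, -0.152, 0.5]
    - [-0.032, -0.185, 0.006, 0.15, 0.505, -0.184, 0.5]
    - [-0.036, -0.21, 0.004, 0.175, 0.589, -0.214, 0.5]
    - [-0.038, -0.226, 0.003, 0.175, 0.589, -0.214, 0.5]

```text
time_s: 13.1
ee_pos: [0.4593, -0.3023, 0.1505]
eef_rot: [-3.139, -0.004, 2.736]
force: [-0.5, 0.3, 0.2]
grip_width: 0.0704
```

```bash
python3 - <<'E'
from fit import *; from h import wcam
p,o=wcam(); save(p,"pics/w11.png"); print(o["ee_pos"],sphere(p,np.array([.455,-.329,.031]),.024))
E
python3 goal.py 0 -0.4 .455 -.329 .031
```

```text
[ 0.45926006 -0.30232912  0.15053087] (array([ 0.45419796, -0.32901971,  0.03025724]), 1538, np.float64(0.00029263973672192384))
shift [-0.0039 -0.0255 -0.1378] rot [ 0.002 -0.001  0.004] G now [ 0.4589 -0.3034  0.1688] q [-0.65  0.35  1.59 -0.    1.2  -1.82]
```

View pics/w11.png

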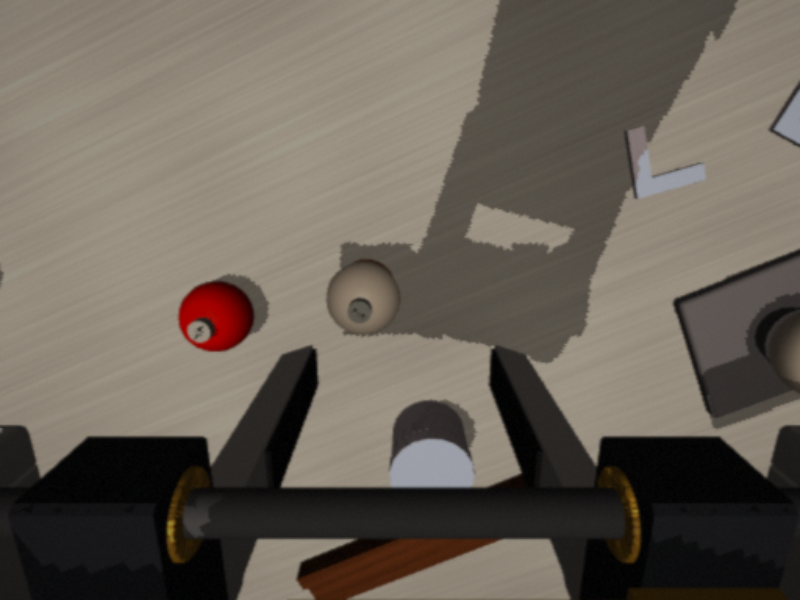

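The white small ball is at (363,297), with the red one to its left at (216,316). Gap between them is fine for the 70 mm opening. Lowering part way, then the rest.

servo_tool:
  rows:
    - [-0.002, -0.013, -0.005, 0, 0, 0, 0.5]
    - [-0.0045, -0.0255, -0.01, 0, 0, 0, 0.5]
    - [-0.0045, -0.0265, -0.02, 0, 0, 0, 0.5]
    - [-0.0045, -0.0265, -0.035, 0, 0, 0, 0.5]
    - [-0.0045, -0.0265, -0.05, 0, 0, 0, 0.5]
    - [-0.0045, -0.0265, -0.065, 0, 0, 0, 0.5]
    - [-0.0045, -0.0265, -0.072, 0, 0, 0, 0.5]
    - [-0.0045, -0.0265, -0.072, 0, 0, 0, 0.5]

```text
time_s: 13.82
ee_pos: [0.4538, -0.3289, 0.0762]
eef_rot: [-3.14, -0.003, 2.738]
force: [0.7, 0.3, -0.2]
grip_width: 0.0703
```

```bash
python3 - <<'E'
from fit import *; from h import wcam
p,o=wcam(); print(o["ee_pos"],sphere(p,np.array([.4545,-.329,.031]),.024))
E
python3 goal.py 0 -0.4 .4542 -.329 .031
```

```text
[ 0.45383336 -0.32885302  0.07616995] (array([ 0.45433383, -0.32893681,  0.03030718]), 2633, np.float64(0.00027492948239759077))
shift [-0.0001  0.0003 -0.0653] rot [ 0.001 -0.002  0.004] G now [ 0.4543 -0.3293  0.0963] q [-0.69  0.46  1.62 -0.    1.06 -1.86]
```

servo_tool:
  rows:
    - [0, 0, -0.008, 0, 0, 0, 0.5]
    - [0, 0, -0.02, 0, 0, 0, 0.5]
    - [0, 0, -0.032, 0, 0, 0, 0.5]
    - [0, 0, -0.044, 0, 0, 0, 0.5]
    - [0, 0, -0.055, 0, 0, 0, 0.5]
    - [0, 0, -0.061, 0, 0, 0, 0.5]
    - [0, 0, -0.0635, 0, 0, 0, 0.5]
    - [0, 0, -0.0635, 0, 0, 0, 0.5]

```text
time_s: 14.53
ee_pos: [0.4541, -0.3292, 0.0133]
eef_rot: [-3.14, -0.003, 2.738]
force: [-0.2, 0.4, 0.0]
grip_width: 0.0707
```

servo_tool:
  rows:
    - [0, 0, 0, 0, 0, 0, 0.1]
    - [0, 0, 0, 0, 0, 0, -1]
    - [0, 0, 0, 0, 0, 0, -1]
    - [0, 0, 0, 0, 0, 0, -1]
    - [0, 0, 0, 0, 0, 0, -1]
    - [0, 0, 0, 0, 0, 0, -1]
    - [0, 0, 0, 0, 0, 0, -1]
    - [0, 0, 0, 0, 0, 0, -1]
  newtons: 7

```text
time_s: 15.2
ee_pos: [0.4542, -0.3293, 0.0135]
eef_rot: [-3.139, -0.002, 2.738]
force: [-0.2, -0.4, 2.2]
grip_width: 0.0472
```

servo_tool:
  rows:
    - [0, 0, 0.003, 0, 0, 0, -1]
    - [0, 0, 0.01, 0, 0, 0, -1]
    - [0, 0, 0.025, 0, 0, 0, -1]
    - [0, 0, 0.05, 0, 0, 0, -1]
    - [0, 0, 0.08, 0, 0, 0, -1]
    - [0, 0, 0.105, 0, 0, 0, -1]
    - [0, 0, 0.12, 0, 0, 0, -1]
    - [0, 0, 0.125, 0, 0, 0, -1]

```text
time_s: 15.87
ee_pos: [0.4549, -0.3299, 0.1418]
eef_rot: [-3.138, 0.002, 2.738]
force: [-0.2, -0.3, -0.6]
grip_width: 0.0473
```

```bash
python3 chk.py .024 w12; python3 goal.py 36 0 .49 .046 .16
```

```text
15.8667 [ 0.45493785 -0.32990153  0.14176752] [-3.13816101e+00  1.94370221e-03  2.73772851e+00] [-0.69126393  0.38353913  1.56279305 -0.00294849  1.19242525 -1.85710747] 0.047260729430531674 [-0.22290412 -0.31619773 -0.57229234]
G [ 0.4549296  -0.32982785  0.16056737]
ballfit (array([ 0.4549602 , -0.32961163,  0.15881751]), 5858, np.float64(0.0004760090449297972))
shift [0.0472 0.375  0.0074] rot [-0.126 -0.624  0.391] G now [ 0.4539 -0.329   0.1562] q [-0.69  0.39  1.57 -0.    1.19 -1.86]
```

View pics/w12.png

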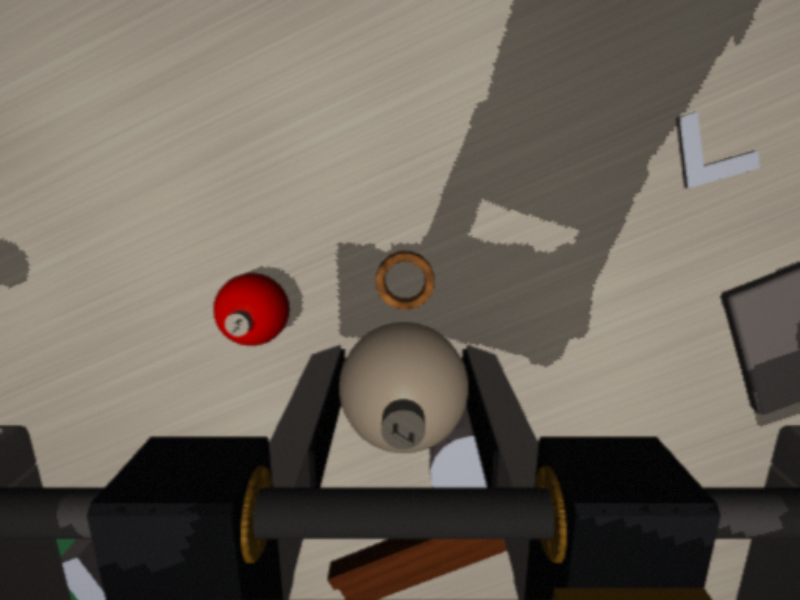

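The small bauble is held at (403,387), with its ring empty and the red ball untouched. Next I'll tilt and carry it to the staging point.

servo_tool:
  rows:
    - [0, 0.012, 0.002, -0.015, -0.075, 0.047, -1]
    - [0.003, 0.035, 0.005, -0.031, -0.154, 0.097, -1]
    - [0.006, 0.06, 0.007, -0.047, -0.232, 0.146, -1]
    - [0.01, 0.085, 0.007, -0.063, -0.311, 0.195, -1]
    - [0.015, 0.11, 0.007, -0.079, -0.39, 0.244, -1]
    - [0.02, 0.135, 0.007, -0.095, -0.468, 0.293, -1]
    - [0.024, 0.16, 0.007, -0.11, -0.546, 0.342, -1]
    - [0.028, 0.185, 0.007, -0.126, -0.624, 0.391, -1]

```text
time_s: 16.73
ee_pos: [0.482, -0.141, 0.1451]
eef_rot: [3.141, 0.625, 3.135]
force: [1.4, -2.1, -0.7]
grip_width: 0.0475
```

servo_tool:
  rows:
    - [0.003, 0.03, 0, 0, 0, 0, -1]
    - [0.006, 0.06, 0, 0, 0, 0, -1]
    - [0.009, 0.09, 0, 0, 0, 0, -1]
    - [0.012, 0.12, 0, 0, 0, 0, -1]
    - [0.015, 0.15, 0, 0, 0, 0, -1]
    - [0.018, 0.175, 0, 0, 0, 0, -1]
    - [0.019, 0.188, 0, 0, 0, 0, -1]
    - [0.019, 0.19, 0, 0, 0, 0, -1]

```text
time_s: 17.4
ee_pos: [0.5004, 0.0512, 0.1438]
eef_rot: [3.141, 0.623, 3.138]
force: [0.2, 0.2, 0.1]
grip_width: 0.0473
```

```bash
python3 chk.py .024 w13; python3 goal.py 36 0 .597 .0476 .075; python3 - <<'E'
from fit import *; from h import wcam
p=cams.camera("side"); print(sphere(p,np.array([.598,-.071,.051]),.03))
from rim import *
p,o=wcam()
overlay(p,"pics/w13d.png",[((.5985,-.0714,.028),.019),((.5965,.0476,.028),.015)],(100,120,400,230))
E
```

```text
17.4 [0.50040758 0.0512083  0.14383287] [3.14109121 0.62347921 3.13757792] [ 0.04398966 -0.01338421  2.17090941 -0.07775244  0.3621162  -1.45908569] 0.0472796596703533 [0.15537019 0.17717426 0.12157961]
G [0.489431   0.05124295 0.15909568]
ballfit (array([0.49010814, 0.05127358, 0.15829417]), 5486, np.float64(0.0009438948655096334))
wide_seat_mouth 0.7 [149, 186] [ 0.594555   -0.06971076  0.028     ]
narrow_seat_mouth 0.66 [256, 187] [0.59740956 0.04882943 0.028     ]
shift [ 0.1074 -0.0007 -0.0846] rot [-0.    -0.004  0.007] G now [0.4896 0.0484 0.1597] q [ 0.04 -0.01  2.17 -0.07  0.36 -1.47]
(array([ 0.59993306, -0.06950074,  0.05136819]), 327, np.float64(0.0010003425508002227))
```

View pics/w13d.png

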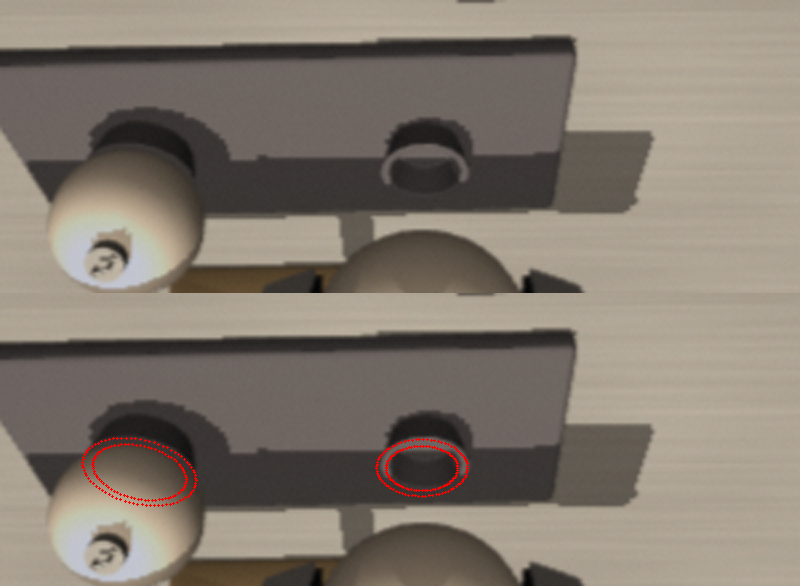

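View pics/w13.png

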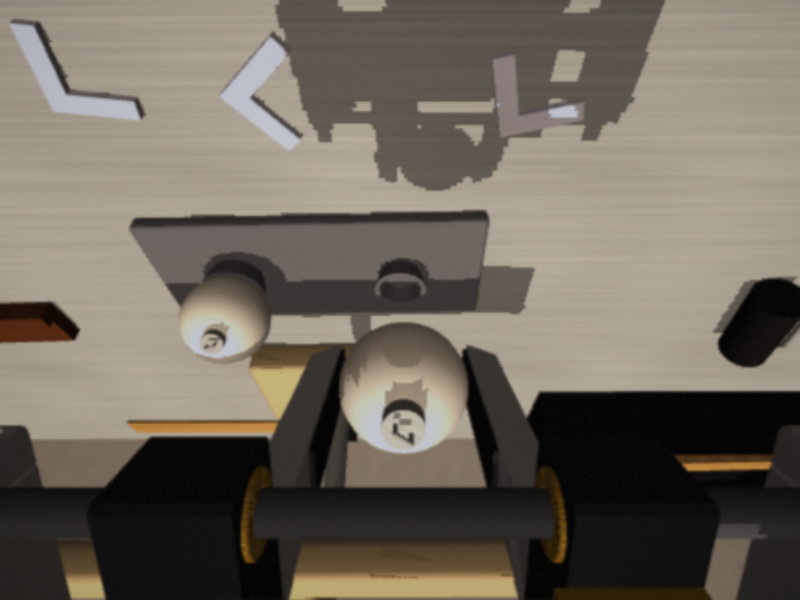

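Both seats check out: the predicted narrow rim lies on the visible one at (425,170). I'll approach above the narrow seat.

servo_tool:
  rows:
    - [0.01, 0, -0.009, 0, 0, 0, -1]
    - [0.027, -0.001, -0.022, 0, 0, 0, -1]
    - [0.045, -0.002, -0.036, 0, 0, 0, -1]
    - [0.063, -0.002, -0.05, 0, 0, 0, -1]
    - [0.081, -0.002, -0.064, 0, 0, 0, -1]
    - [0.094, -0.002, -0.076, 0, 0, 0, -1]
    - [0.103, -0.002, -0.083, 0, 0, 0, -1]
    - [0.1055, -0.002, -0.086, 0, 0, 0, -1]

```text
time_s: 18.37
ee_pos: [0.6068, 0.0449, 0.0574]
eef_rot: [3.141, 0.623, 3.132]
force: [-1.0, 0.3, 0.6]
grip_width: 0.0475
```

```bash
python3 chk.py .024 w14; python3 goal.py 36 0 .5958 .0476 .0545; python3 - <<'E'
from rim import *
p,o=wcam()
overlay(p,"pics/w14d.png",[((.5965,.0476,.028),.015)],(190,120,330,220))
E
```

```text
18.3667 [0.6068214  0.04489997 0.05736582] [3.14117137 0.62341707 3.13187877] [ 0.02163558  0.37357844  1.960982   -0.09750517  0.18469495 -1.44948436] 0.0474734951098292 [-0.95549141  0.26904251  0.55762144]
G [0.59584616 0.04499866 0.07262931]
ballfit (array([0.59651987, 0.04503412, 0.07180253]), 5490, np.float64(0.0009597934334674776))
narrow_seat_mouth 0.95 [264, 186] [0.59306283 0.0492161  0.028     ]
shift [ 0.0009  0.002  -0.0198] rot [-0.    -0.003  0.009] G now [0.595  0.0457 0.0744] q [ 0.02  0.37  1.96 -0.1   0.19 -1.45]
```

View pics/w14d.png

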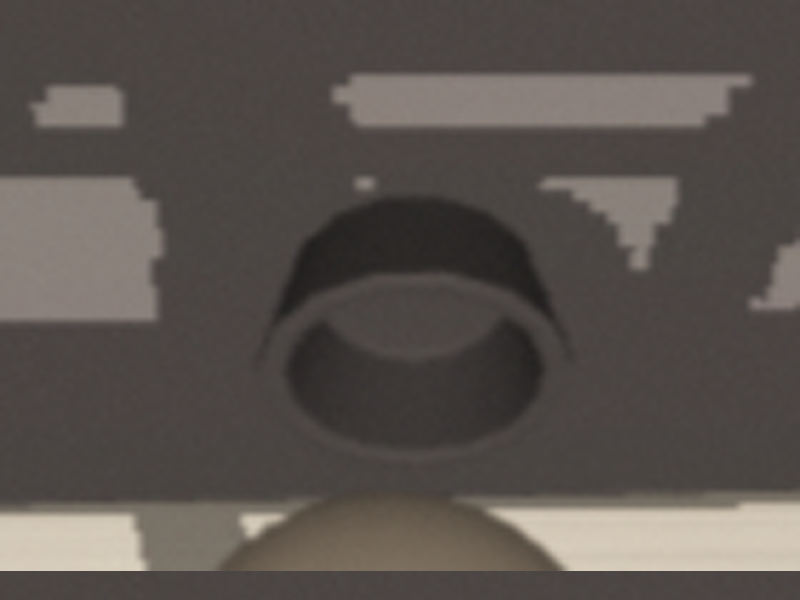

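```bash
python3 - <<'E'
from h import *
p,o=wcam()
k=800/140
for pos in ((.5965,.0476),(.596,.048),(.5975,.0476)):
    Rm,t=cw(p); L=[]
    for a in np.linspace(0,6.28,200):
        q=Rm@np.array([pos[0]+.015*np.cos(a),pos[1]+.015*np.sin(a),.028])+t
        L.append(((p["fx"]*q[0]/q[2]+p["cx"]-190+.5)*k,(p["fy"]*q[1]/q[2]+p["cy"]-120+.5)*k))
    L=np.array(L); print(pos,L.min(0),L.max(0))
E
```

```text
(0.5965, 0.0476) [275.92361982 303.81997168] [530.51226054 461.39069566]
(0.596, 0.048) [279.07330282 300.8457918 ] [534.1592802  459.02937035]
(0.5975, 0.0476) [276.43541248 309.69025692] [530.04635616 466.05404282]
```

servo_tool:
  rows:
    - [0, 0.0015, -0.001, 0, 0, 0, -1]
    - [0, 0.003, -0.003, 0, 0, 0, -1]
    - [0, 0.003, -0.006, 0, 0, 0, -1]
    - [0, 0.003, -0.01, 0, 0, 0, -1]
    - [0, 0.003, -0.014, 0, 0, 0, -1]
    - [0, 0.003, -0.0175, 0, 0, 0, -1]
    - [0, 0.003, -0.019, 0, 0, 0, -1]
    - [0, 0.003, -0.019, 0, 0, 0, -1]

```text
time_s: 19.33
ee_pos: [0.6059, 0.0488, 0.0399]
eef_rot: [3.141, 0.625, 3.133]
force: [-0.2, 0.3, -0.0]
grip_width: 0.0474
```

```bash
python3 chk.py .024 w15; python3 - <<'E'
from rim import *
for i in range(2):
    o=ctrl.get_obs(); print(np.array(o["ee_pos"])+R.from_euler("xyz",o["eef_rot"]).apply([0,0,ctrl.hold_point_z]))
p,o=wcam()
overlay(p,"pics/w15d.png",[((.596,.0485,.028),.015)],(180,160,340,220))
E
```

```text
19.3333 [0.60594604 0.04882622 0.03988772] [3.14105705 0.62490345 3.13308399] [ 0.02995363  0.40846244  1.96806187 -0.1555883   0.14219415 -1.3855549 ] 0.04738211893389644 [-0.16103363  0.3103349  -0.02993103]
G [0.594948   0.04890973 0.05513488]
ballfit (array([0.59559498, 0.04897404, 0.05429632]), 5493, np.float64(0.0009634318443143101))
narrow_seat_mouth 0.73 [259, 212] [0.59690107 0.0498479  0.028     ]
[0.59524234 0.04894623 0.05591947]
[0.59524234 0.04894623 0.05591947]
```

View pics/w15d.png

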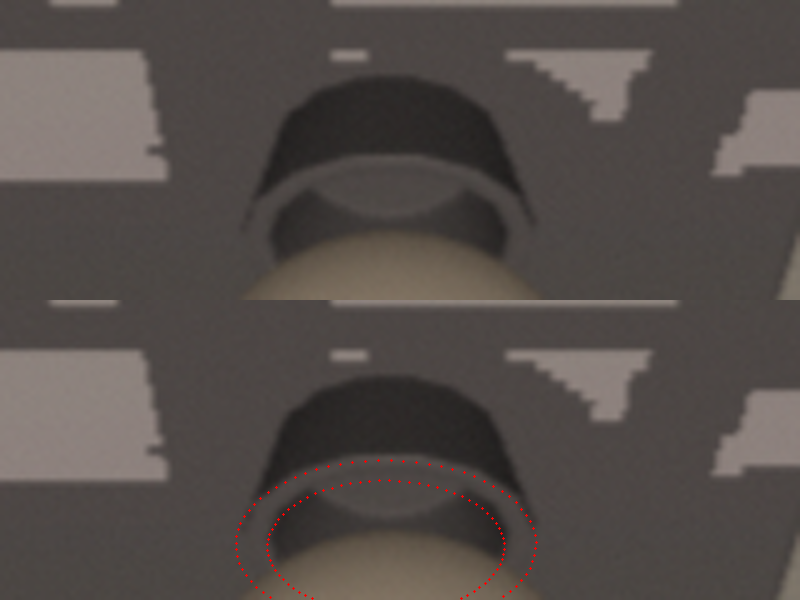

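Ball and rim are concentric to within about 1 mm. I'll lower to just above contact.

servo_tool:
  rows:
    - [0, 0, -0.001, 0, 0, 0, -1]
    - [0.0004, 0, -0.002, 0, 0, 0, -1]
    - [0.0004, 0, -0.003, 0, 0, 0, -1]
    - [0.0004, 0, -0.004, 0, 0, 0, -1]
    - [0.0004, 0, -0.005, 0, 0, 0, -1]
    - [0.0004, 0, -0.0055, 0, 0, 0, -1]
    - [0.0004, 0, -0.006, 0, 0, 0, -1]
    - [0.0004, 0, -0.006, 0, 0, 0, -1]

```text
time_s: 20.25
ee_pos: [0.6066, 0.0489, 0.0346]
eef_rot: [3.141, 0.626, 3.133]
force: [-0.1, 0.3, -0.8]
grip_width: 0.0473
```

```bash
python3 chk.py .024 w16 | head -3
```

```text
20.25 [0.60662127 0.04885963 0.03458413] [3.14105408 0.62592609 3.13317205] [ 0.02996931  0.42066489  1.96800741 -0.17118267  0.12919524 -1.36989607] 0.04734810287119571 [-0.07311614  0.32031934 -0.75449377]
G [0.59560764 0.04894224 0.04982004]
ballfit (array([0.59625919, 0.04898282, 0.04897719]), 5490, np.float64(0.0009436005145160003))
```

servo_tool:
  rows:
    - [0, 0, -0.0004, 0, 0, 0, -1]
    - [0, 0, -0.0008, 0, 0, 0, -1]
    - [0, 0, -0.0012, 0, 0, 0, -1]
    - [0, 0, -0.0014, 0, 0, 0, -1]
    - [0, 0, -0.0016, 0, 0, 0, -1]
    - [0, 0, -0.0016, 0, 0, 0, -1]
    - [0, 0, -0.0016, 0, 0, 0, -1]
    - [0, 0, -0.0016, 0, 0, 0, -1]

```text
time_s: 21.12
ee_pos: [0.6067, 0.0489, 0.0332]
eef_rot: [3.141, 0.626, 3.133]
force: [-0.1, -0.0, 0.7]
grip_width: 0.0474
```

```bash
python3 chk.py .024 w17 | head -3
```

```text
21.1167 [0.60670753 0.04888117 0.03320809] [3.14099237 0.62624813 3.13313087] [ 0.02999489  0.42370183  1.96823375 -0.1759185   0.12566097 -1.36507313] 0.047372787962645546 [-0.07511198 -0.02025398  0.67829939]
G [0.59568898 0.04896312 0.04844045]
ballfit (array([0.59632654, 0.04901153, 0.04756881]), 5500, np.float64(0.0009541327996090143))
```

Ball at z = 47.6 mm, with contact just beginning. One more 0.7 mm step.

servo_tool:
  rows:
    - [0, 0, -0.0003, 0, 0, 0, -1]
    - [0, 0, -0.0005, 0, 0, 0, -1]
    - [0, 0, -0.0007, 0, 0, 0, -1]
    - [0, 0, -0.0007, 0, 0, 0, -1]
    - [0, 0, -0.0007, 0, 0, 0, -1]
    - [0, 0, -0.0007, 0, 0, 0, -1]
    - [0, 0, -0.0007, 0, 0, 0, -1]
    - [0, 0, -0.0007, 0, 0, 0, -1]

```text
time_s: 21.98
ee_pos: [0.6069, 0.0489, 0.0329]
eef_rot: [3.141, 0.627, 3.133]
force: [-3.3, 0.2, 5.1]
grip_width: 0.0473
```

```bash
python3 chk.py .024 w18 | head -3
```

```text
21.9833 [0.60689341 0.04885975 0.03286382] [3.14093832 0.62695461 3.13304744] [ 0.02994502  0.42471243  1.96824186 -0.1782444   0.1239597  -1.36271623] 0.04727740586526772 [-3.33823839  0.16832019  5.1049317 ]
G [0.5958641  0.0489417  0.04808839]
ballfit (array([0.59648746, 0.04899573, 0.04730105]), 5495, np.float64(0.0009418176391937719))
```

View pics/w18.png

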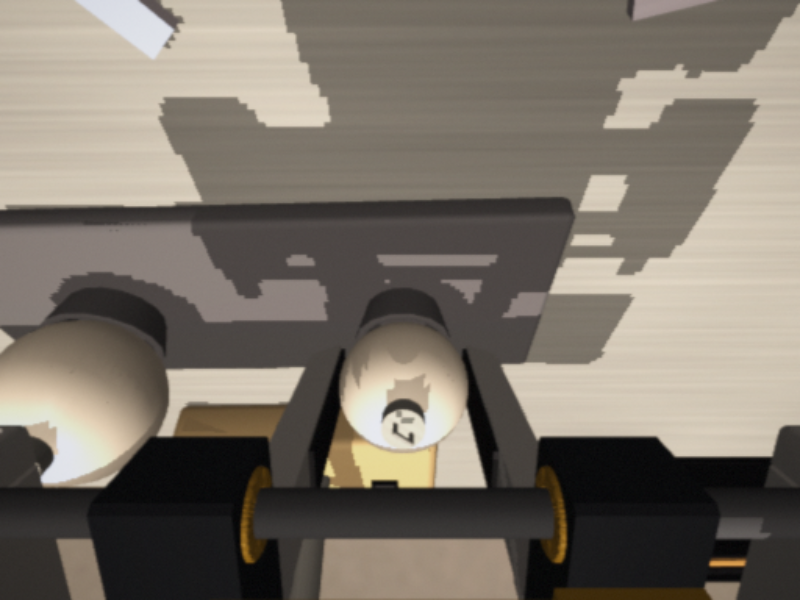

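The ball is on the rim, concentric, with about 6 N of contact. Next I'll open to about 68 mm.

servo_tool:
  rows:
    - [0, 0, 0, 0, 0, 0, 0.03]
    - [0, 0, 0, 0, 0, 0, 0.06]
    - [0, 0, 0, 0, 0, 0, 0.12]
    - [0, 0, 0, 0, 0, 0, 0.3]
    - [0, 0, 0, 0, 0, 0, 0.45]
    - [0, 0, 0, 0, 0, 0, 0.45]
    - [0, 0, 0, 0, 0, 0, 0.45]
    - [0, 0, 0, 0, 0, 0, 0.45]

```text
time_s: 22.85
ee_pos: [0.6069, 0.0489, 0.0328]
eef_rot: [3.141, 0.627, 3.133]
force: [0.7, -1.0, -0.4]
grip_width: 0.0681
```

```bash
python3 chk.py .024 w19 | head -3
```

```text
22.85 [0.60688598 0.04886844 0.03281765] [3.14095027 0.62687089 3.13307327] [ 0.02996135  0.42480106  1.96821653 -0.17824507  0.12398064 -1.36272182] 0.06811406533981615 [ 0.73472316 -0.97172494 -0.35389458]
G [0.59585795 0.04895032 0.04804315]
ballfit (array([0.59584171, 0.04863079, 0.04681997]), 4756, np.float64(0.0006117581269183565))
```

View pics/w19.png

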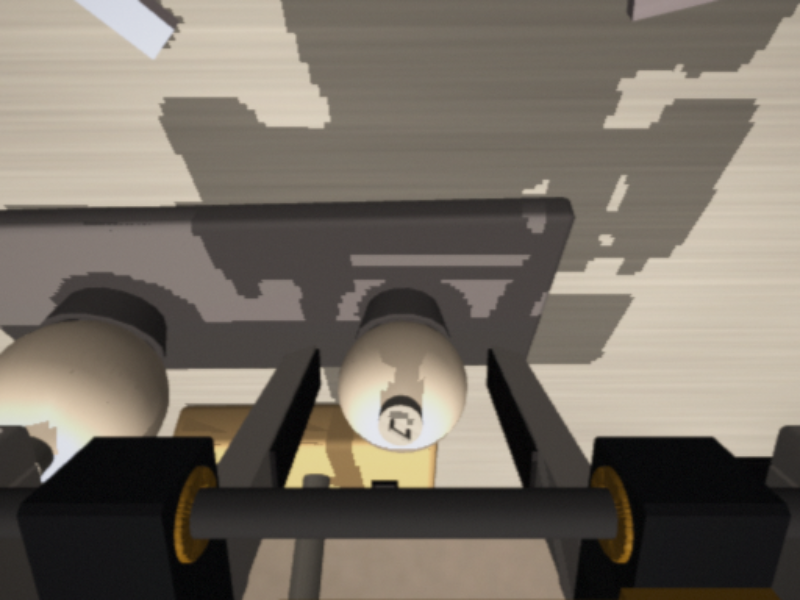

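The small bauble is seated: z = 0.0468, against 0.047 expected. I'll retreat along the fingers, toward the robot.

servo_tool:
  rows:
    - [-0.003, 0, 0.004, 0, 0, 0, 0.45]
    - [-0.011, 0, 0.015, 0, 0, 0, 0.45]
    - [-0.023, 0, 0.031, 0, 0, 0, 0.45]
    - [-0.035, 0, 0.047, 0, 0, 0, 0.45]
    - [-0.05, 0, 0.063, 0, 0, 0, 0.45]
    - [-0.073, 0, 0.082, 0, 0, 0, 0.45]
    - [-0.1, 0, 0.1, 0, 0, 0, 0.45]
    - [-0.115, 0, 0.115, 0, 0, 0, 0.45]

```text
time_s: 23.72
ee_pos: [0.4896, 0.0489, 0.1486]
eef_rot: [3.141, 0.627, 3.133]
force: [0.5, 0.0, 0.9]
grip_width: 0.0681
```

```bash
python3 - <<'E'
from fit import *; from h import wcam
p,o=wcam(); save(p,"pics/w20.png"); q=cams.camera("side"); save(q,"pics/s20.png")
for n,c,r in (("L",[.5985,-.0714,.051],.03),("S",[.596,.0486,.047],.024)):
    print(n,sphere(p,np.array(c),r),sphere(q,np.array(c),r))
E
```

```text
L (array([ 0.59834586, -0.07166687,  0.05056273]), 2135, np.float64(0.0004207562192726083)) (array([ 0.6000805 , -0.0693556 ,  0.05097783]), 328, np.float64(0.0010037074103155658))
S (array([0.59564005, 0.0484062 , 0.04622713]), 1295, np.float64(0.0004558214902449925)) (array([0.59736813, 0.05021799, 0.04745002]), 256, np.float64(0.0010247861094975514))
```

View pics/s20.png

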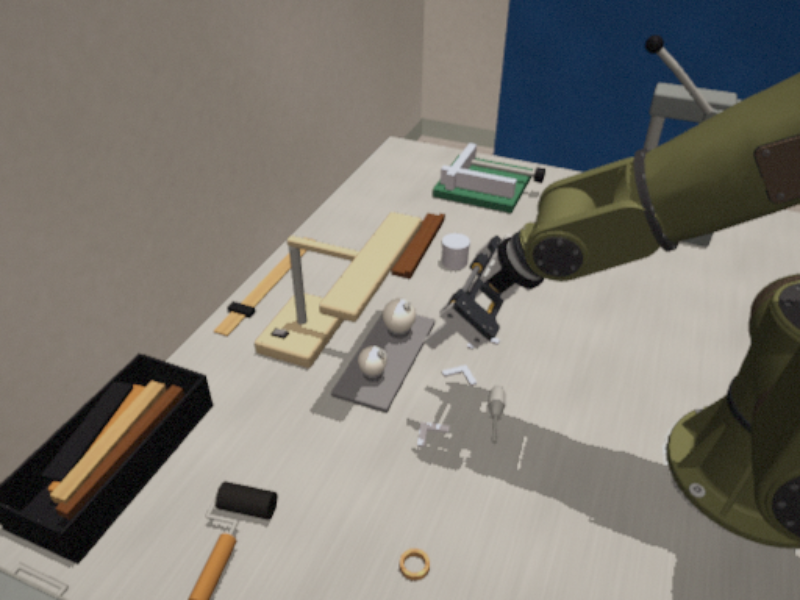

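View pics/w20.png

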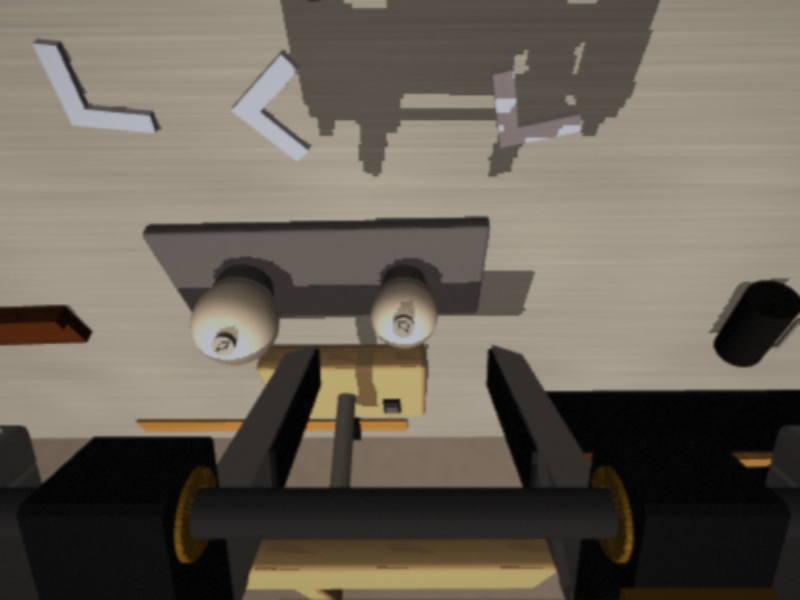

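Both baubles sit on their rims: large at (400,316), small at (372,362) in the side view. The other things are unmoved. I'll let the arm settle, then hand in.

servo_tool:
  rows:
    - [-0.01, 0, 0.01, 0, 0, 0, 0.45]
    - [-0.01, 0, 0.01, 0, 0, 0, 0.45]
    - [-0.01, 0, 0.01, 0, 0, 0, 0.45]
    - [-0.01, 0, 0.01, 0, 0, 0, 0.45]
    - [-0.01, 0, 0.01, 0, 0, 0, 0.45]
    - [-0.01, 0, 0.01, 0, 0, 0, 0.45]
    - [-0.01, 0, 0.01, 0, 0, 0, 0.45]
    - [-0.01, 0, 0.01, 0, 0, 0, 0.45]

```text
time_s: 24.48
ee_pos: [0.4812, 0.049, 0.1601]
eef_rot: [3.141, 0.63, 3.133]
force: [-0.3, 0.4, -0.3]
grip_width: 0.0678
```

```bash
python3 -c "
from station import hand_in; print(hand_in())"
```

```text
the job is handed in; nothing more can be done
None
```

Both baubles are in their seats: the large one went into the wide seat first, then the white small one into the narrow seat. I left the red look-alike alone. The job was handed in at 24.5 s of the 67 s allowed, with the gripper clear of everything.

- **Seating:** I brought each one in tilted about 35°, lowered it onto the rim and released it there. The force reading just before release was about 5 to 6 N. After release the fitted centres were 51.0 mm (large) and 46.8 mm (small) above the bench, against 51 and 47 mm expected.
- **Final check:** After backing off, the wrist camera gave 50.6 and 46.2 mm, and the side camera 51.0 and 47.5 mm.
- **Bystanders:** The lamp and the other things on the bench looked unmoved in the last pictures. I compared them by eye only, and the red ball was hidden behind the arm in the last side view.
- **Disagreements:** The side and wrist cameras differ by about 2 mm sideways for both baubles alike, which fits the calibration tolerance. While placing the large bauble, joint 6 came close to its limit (-2.50 of -2.55), so I raised it slightly and reduced the tilt from 40° to about 35°.

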